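Change over the cell carriers in a ball-catch test dock

TASK

Change over the cell dock: take the measured orange carriers out and stack them in the orange store tray, each with a separator sheet from the new stack laid on top of it (carrier, sheet, carrier, sheet ...), and load all three blue carriers from the supply tray into the dock, one to a bay, pressing each down past the sprung ball until it clicks and sits flat on its seat. When the orange stack is complete, stand the brass weight upright on the middle of its top sheet to keep it flat. Keep the stack straight in line with its tray, and leave the vials, the carton and the multimeter where they are.

Things in the scene. Friction and masses are not known exactly. Their poses are not given: they have to be found in the camera images.
- dock: Three-bay dock, fixed: aluminium base 88 (x) x 290 (y) mm, 8 mm thick; four dark round-topped pillars in a row along y, tops 55 mm above the bench, with a bay in each of the three 62 mm gaps (carriers lie with their 60 mm along y). Black plug with stubs at the +y end, outside the bays. Origin under the middle of the base; x to the back.
- bay_1 (a point): Bay at the -y end: centre of its seat, on the surface, 22 mm above the bench; y along the row, z up. Spare room 1 mm at each y end, 1.3 mm at each x side, where four 5 mm pins with round tips (tops 50 mm above the bench) stand at y = +-23 mm; fingers pass between them on both x sides.
- bay_2 (a point): Middle bay, as bay_1, 84 mm further along y. The seat block is only 34 mm wide (x) and the base plate lies 14 mm below the seat, so fingertips may reach a little below a seated carrier.
- bay_3 (a point): Bay at the +y end, as bay_1, 168 mm further along y.
- ball_1 (a joint): Sprung slippery 16 mm steel ball in the +y pillar of bay_1, sticking out 6 mm, middle 16 mm above the seat. Value: m pressed into the pillar. 0 = bay empty; about 0.0035 while a carrier slides past (push of 5 to 10 N where its underside is 23 to 15 mm above the seat); 0.001 to 0.002 over a seated carrier's top edge, holding it down and 1 mm to -y; a straight pull up of 8 to 16 N frees it.
- ball_2 (a joint): The same kind of ball, of bay_2.
- ball_3 (a joint): The same kind of ball, of bay_3.
- supply_tray_bed (a point): Blue supply tray, loose, 0.9 kg: base 76 (x) x 96 (y) x 6 mm; bed in the middle 26 (x) x 54 (y) mm, top 16 mm above the bench; four 6 mm pins, tops 62 mm up, at x +-10, y +-35.8 mm leave 65.6 mm along y, both x sides open. Point: centre of the bed's top. Stack at first, from the bed up: sheet_3, new_3, sheet_2, new_2, sheet_1, new_1.
- store_tray_bed (a point): Orange store tray, loose, 0.9 kg: base 76 (x) x 96 (y) x 6 mm; bed in the middle 26 (x) x 54 (y) mm, top 16 mm above the bench; four 6 mm pins, tops 62 mm up, at x +-10, y +-35.8 mm leave 65.6 mm along y, both x sides open. Point: centre of the bed's top. Empty at first.
- new_1_mid (a point): New carrier: block 44 (x) x 60 (y) x 12 (z) mm, blue frame, white disc on top, 0.09 kg. Point: its centre, z up. Grip across the 44 mm (x). Half a turn about z makes no difference. At first in the supply stack, number 1 of the three from the top.
- new_2_mid (a point): New carrier: block 44 (x) x 60 (y) x 12 (z) mm, blue frame, white disc on top, 0.09 kg. Point: its centre, z up. Grip across the 44 mm (x). Half a turn about z makes no difference. At first in the supply stack, number 2 of the three from the top.
- new_3_mid (a point): New carrier: block 44 (x) x 60 (y) x 12 (z) mm, blue frame, white disc on top, 0.09 kg. Point: its centre, z up. Grip across the 44 mm (x). Half a turn about z makes no difference. At first in the supply stack, number 3 of the three from the top.
- used_1_mid (a point): Measured carrier: block 44 (x) x 60 (y) x 12 (z) mm, orange frame, brown disc on top, 0.09 kg. Point: its centre, z up. Grip across the 44 mm (x). Half a turn about z makes no difference. At first clicked into a bay; absent in some runs (then None).
- used_2_mid (a point): Measured carrier: block 44 (x) x 60 (y) x 12 (z) mm, orange frame, brown disc on top, 0.09 kg. Point: its centre, z up. Grip across the 44 mm (x). Half a turn about z makes no difference. At first clicked into a bay; absent in some runs (then None).
- used_3_mid (a point): Measured carrier: block 44 (x) x 60 (y) x 12 (z) mm, orange frame, brown disc on top, 0.09 kg. Point: its centre, z up. Grip across the 44 mm (x). Half a turn about z makes no difference. At first clicked into a bay; absent in some runs (then None).
- sheet_1_mid (a point): A separator sheet: stiff tan fibreboard 36 (x) x 56 (y) x 6 (z) mm, 0.02 kg, narrower than the carriers; this point is its centre; to be gripped across the 36 mm (x) by the very fingertips, which must stay above the carrier it lies on.
- sheet_2_mid (a point): A separator sheet: stiff tan fibreboard 36 (x) x 56 (y) x 6 (z) mm, 0.02 kg, narrower than the carriers; this point is its centre; to be gripped across the 36 mm (x) by the very fingertips, which must stay above the carrier it lies on.
- sheet_3_mid (a point): A separator sheet: stiff tan fibreboard 36 (x) x 56 (y) x 6 (z) mm, 0.02 kg, narrower than the carriers; this point is its centre; to be gripped across the 36 mm (x) by the very fingertips, which must stay above the carrier it lies on.
- weight_mid (a point): The brass weight, 0.2 kg: cylinder 30 mm in diameter with a knob on top, 50 mm high in all, standing on the bench; this point is its centre, 25 mm above its foot.
- vial_a: Glass vial with a black cap, 27 mm thick, 58 mm high; a bystander, not to be disturbed. Origin under its middle.
- vial_b: Glass vial with a black cap, 27 mm thick, 58 mm high; a bystander, not to be disturbed. Origin under its middle.
- fuses: Small yellow carton 34 x 62 x 24 mm; a bystander, not to be disturbed. Origin under its middle.
- meter: Orange multimeter 154 x 77 x 45 mm, lying flat; a bystander, not to be disturbed. Origin under its middle.
Not all that is in view belongs to the job. Leave any turquoise look-alike of the part that bears weight_mid alone.

How it is judged:
On the way, in this order (a step that is already met when the one before it is completed fails the run):
1. all measured (orange) carriers are stacked in the store tray, each with a separator sheet on it (horizontal distance between each of used_1_mid, used_2_mid, used_3_mid and store_tray_bed below 0.01 m and angle between each of used_1_mid, used_2_mid, used_3_mid's own z axis and vertical below 0.08 rad and angle between the y axis of each of used_1_mid, used_2_mid, used_3_mid and the y axis of store_tray_bed, either way round below 0.2 rad and ((horizontal distance between sheet_1_mid and used_1_mid below 0.009 m and z of sheet_1_mid in the frame of used_1_mid between 0.007 and 0.011 m and angle between the y axis of sheet_1_mid and the y axis of used_1_mid, either way round below 0.25 rad) or (horizontal distance between sheet_2_mid and used_1_mid below 0.009 m and z of sheet_2_mid in the frame of used_1_mid between 0.007 and 0.011 m and angle between the y axis of sheet_2_mid and the y axis of used_1_mid, either way round below 0.25 rad) or (horizontal distance between sheet_3_mid and used_1_mid below 0.009 m and z of sheet_3_mid in the frame of used_1_mid between 0.007 and 0.011 m and angle between the y axis of sheet_3_mid and the y axis of used_1_mid, either way round below 0.25 rad)) and ((horizontal distance between sheet_1_mid and used_2_mid below 0.009 m and z of sheet_1_mid in the frame of used_2_mid between 0.007 and 0.011 m and angle between the y axis of sheet_1_mid and the y axis of used_2_mid, either way round below 0.25 rad) or (horizontal distance between sheet_2_mid and used_2_mid below 0.009 m and z of sheet_2_mid in the frame of used_2_mid between 0.007 and 0.011 m and angle between the y axis of sheet_2_mid and the y axis of used_2_mid, either way round below 0.25 rad) or (horizontal distance between sheet_3_mid and used_2_mid below 0.009 m and z of sheet_3_mid in the frame of used_2_mid between 0.007 and 0.011 m and angle between the y axis of sheet_3_mid and the y axis of used_2_mid, either way round below 0.25 rad)) and ((horizontal distance between sheet_1_mid and used_3_mid below 0.009 m and z of sheet_1_mid in the frame of used_3_mid between 0.007 and 0.011 m and angle between the y axis of sheet_1_mid and the y axis of used_3_mid, either way round below 0.25 rad) or (horizontal distance between sheet_2_mid and used_3_mid below 0.009 m and z of sheet_2_mid in the frame of used_3_mid between 0.007 and 0.011 m and angle between the y axis of sheet_2_mid and the y axis of used_3_mid, either way round below 0.25 rad) or (horizontal distance between sheet_3_mid and used_3_mid below 0.009 m and z of sheet_3_mid in the frame of used_3_mid between 0.007 and 0.011 m and angle between the y axis of sheet_3_mid and the y axis of used_3_mid, either way round below 0.25 rad))), for 0.2 s.
2. the brass weight stands on the top sheet of that stack (horizontal distance between weight_mid and store_tray_bed below 0.014 m and angle between weight_mid's own z axis and vertical below 0.08 rad and linear speed of weight below 0.02 m/s and ((z of weight_mid in the frame of sheet_1_mid between 0.0255 and 0.0305 m and horizontal distance between weight_mid and sheet_1_mid below 0.016 m) or (z of weight_mid in the frame of sheet_2_mid between 0.0255 and 0.0305 m and horizontal distance between weight_mid and sheet_2_mid below 0.016 m) or (z of weight_mid in the frame of sheet_3_mid between 0.0255 and 0.0305 m and horizontal distance between weight_mid and sheet_3_mid below 0.016 m))), for 0.3 s.
At the end, for the whole second after the job is handed in: Each blue carrier flat in a bay (4 mm of its centre, under 2 mm above the seat); each orange one present level in the store tray (10 mm, 11 degrees) with a sheet straight on it (9 mm, 14 degrees); the weight upright on a sheet within 14 mm of the tray's centre; all at rest (all of step 1 and all of step 2 and ((horizontal distance between new_1_mid and bay_1 below 0.004 m and z of new_1_mid in the frame of bay_1 below 0.008 m and angle between the y axis of new_1_mid and the y axis of bay_1, either way round below 0.08 rad and angle between new_1_mid's own z axis and vertical below 0.06 rad) or (horizontal distance between new_1_mid and bay_2 below 0.004 m and z of new_1_mid in the frame of bay_2 below 0.008 m and angle between the y axis of new_1_mid and the y axis of bay_2, either way round below 0.08 rad and angle between new_1_mid's own z axis and vertical below 0.06 rad) or (horizontal distance between new_1_mid and bay_3 below 0.004 m and z of new_1_mid in the frame of bay_3 below 0.008 m and angle between the y axis of new_1_mid and the y axis of bay_3, either way round below 0.08 rad and angle between new_1_mid's own z axis and vertical below 0.06 rad)) and ((horizontal distance between new_2_mid and bay_1 below 0.004 m and z of new_2_mid in the frame of bay_1 below 0.008 m and angle between the y axis of new_2_mid and the y axis of bay_1, either way round below 0.08 rad and angle between new_2_mid's own z axis and vertical below 0.06 rad) or (horizontal distance between new_2_mid and bay_2 below 0.004 m and z of new_2_mid in the frame of bay_2 below 0.008 m and angle between the y axis of new_2_mid and the y axis of bay_2, either way round below 0.08 rad and angle between new_2_mid's own z axis and vertical below 0.06 rad) or (horizontal distance between new_2_mid and bay_3 below 0.004 m and z of new_2_mid in the frame of bay_3 below 0.008 m and angle between the y axis of new_2_mid and the y axis of bay_3, either way round below 0.08 rad and angle between new_2_mid's own z axis and vertical below 0.06 rad)) and ((horizontal distance between new_3_mid and bay_1 below 0.004 m and z of new_3_mid in the frame of bay_1 below 0.008 m and angle between the y axis of new_3_mid and the y axis of bay_1, either way round below 0.08 rad and angle between new_3_mid's own z axis and vertical below 0.06 rad) or (horizontal distance between new_3_mid and bay_2 below 0.004 m and z of new_3_mid in the frame of bay_2 below 0.008 m and angle between the y axis of new_3_mid and the y axis of bay_2, either way round below 0.08 rad and angle between new_3_mid's own z axis and vertical below 0.06 rad) or (horizontal distance between new_3_mid and bay_3 below 0.004 m and z of new_3_mid in the frame of bay_3 below 0.008 m and angle between the y axis of new_3_mid and the y axis of bay_3, either way round below 0.08 rad and angle between new_3_mid's own z axis and vertical below 0.06 rad)) and linear speed of each of new_1, new_2, new_3, used_1, used_2, used_3 below 0.02 m/s); the robot touches nothing.
It fails at once if a bystander (vial, carton or multimeter) is pushed more than 4 cm or knocked over (distance of any of vial_a, vial_b, fuses, meter from where it was at the start of the episode above 0.04 m or angle between any of vial_a, vial_b, fuses, meter's own z axis and vertical above 0.7 rad).
Of used_1, used_2, used_3 only 2 to 3 are there at a start; the rules pass over those that are not, and their reading is None.
At some moment in a run one of supply_tray, store_tray may be knocked a few centimetres aside while the robot is not near it.
Once in a run the grip may slacken for a moment while it holds something.
It also fails if it takes over 210 s, if anything falls off the work surface, if the arm or the gripper's body presses on something with over 40 N, if the wrist force passes 120 N, or if a joint passes its speed limit or range.

ROBOT

A 7-joint arm with a two-finger parallel gripper is mounted at the origin on a cart in front of the work surface, level with it; the furniture and walls round the work are solid. World frame = base frame: x ahead of the robot, y to its left, z up, the work surface at z = 0. Lengths are in m, angles in rad, forces in N, time in s.
With the tool pointing down it reaches from about 0.4 to 0.875 m from the base axis. Payload 19.3 kg.
Tool frame: the origin (TCP) lies at the very end of the fingers, on their centre line; the grasp point (between the pads) lies 19 mm behind it (ctrl.grip_depth is the distance from the TCP to the grasp point, in m); z points along the fingers, y is the line along which they close (so a half turn about z gives the same grasp; the last joint's range is limited). The gripper opens to 85 mm and grips with 20 to 120 N. Pads are 22 mm wide; open, the fingers measure 114 mm over their backs; the gripper's body (76 mm by 85 mm) begins 54 mm behind the grasp point. The pads swing forward as they close: fully open they stand 13 mm farther back than shut.
Start: joints at [1.141, 0.521, -0.036, 1.599, 0.021, 1.021, -0.113], TCP at [0.22, -0.585, 0.231] pointing down, gripper open.
Joint ranges: [-2.91, 2.91], [-0.3, 2.13], [-1.5, 1.42], [0.17, 2.43], [-1.26, 4.41], [0.16, 1.93], [-2.52, 2.52]. Speed limits (rad/s): [1.89, 1.89, 2.39, 2.39, 3.01, 3.01, 3.01].

INTERFACE

Orientations are given as a unit quaternion [w, x, y, z].
In Python, from bench import ctrl gives the robot as it stands.
- The arm moves only by the shell command python3 -m pendant 'ROWS' [OPENING] [FORCE]. ROWS is JSON, a list of rows, each a list of 2 entries, a list of its own where there are three numbers: the shift along the tool's x, y, z in mm, then the turn, a rotation vector about the tool's x, y, z in degrees. In form: [[[x, y, z], [ax, ay, az]], ...]. A call has exactly 8 rows; each row is the pose to reach, as a shift and turn from the pose commanded when the call began, along the tool's axes at that moment; what a row does not reach only later rows make up. A row lasts 1/10 s, in which the tool goes at most 50 mm and 8.59 degrees, less where a joint would pass 70% of its speed; a pose out of reach is approached as far as the arm can. A call with a gripper value outside its range is refused whole. OPENING is the closure, from 0 (fully open) to 1 (shut), set as the call begins (- or left out, the last holds). The fingers move at their own pace and stop on an object; FORCE is the grip in N (left out, the last holds). Time passes only in rows, so rows that repeat a pose let the fingers close, or fill a call up. It gives the time, the measured TCP pose, the force, the opening and the grip force at its end, in the units of the state.
- ctrl.read_state(): the state, without advancing time (a new reading comes with each control period).
- ctrl.read_camera(name): name is "side" or "top" or "wrist"; returns a dict with "color" (420x560x3 uint8, red, green, blue), "depth" (420x560 float32, m along the optical axis (not along the pixel's ray), 0 where there is no reading), "intrinsics" (3x3 intrinsics, pixels), "R" (3x3) and "t" (3): a world point X has camera coordinates R X + t. Camera axes: x right, y down, z forward; pixel columns grow to the right and rows downward; lengths in m; the calibration is good to about 2 mm. A picture is of the moment at which its call begins.
- ctrl.sign_off(): hands the job in; it is judged then, once.
The state is a dict: "t": time; "joint_positions": joint angles; "joint_vel": joint speeds; "effort": joint torques, N m; "tcp_pos": TCP position; "tcp_rot": TCP orientation; "force": force on the tool from outside, world axes, zero at the start; "ft_torque": the same for the moment, N m; "width": finger opening in m; "grasp_force": force on a finger pad.
Only numpy, scipy, OpenCV 4.12 (cv2) and the standard library are available. Lean on these libraries where they do the work, as an engineer would, in place of code of your own. Each camera call takes 0.05 s, during which the arm holds its last target. There are 200 camera calls.

## Working session

There is one attempt and no reset: what is moved stays moved. The work goes in short steps, Python scripts to look and compute and a shell command to move; the robot and the scene stay as the last step left them, time stands still between calls to the robot, and variables do not carry over. Pictures are saved under pics/ and viewed, at most 14 in all, crops included, and the job is handed in when it is done.

```bash
ls; mkdir -p pics; cat > h.py <<'E'
import numpy as np, cv2
from bench import ctrl
def snap(n,f):
    c=ctrl.read_camera(n); np.savez('/tmp/'+f+'.npz',**{k:np.asarray(v) for k,v in c.items()})
    cv2.imwrite('pics/'+f+'.png',c['color'][...,::-1]); return c
def load(f): return np.load('/tmp/'+f+'.npz')
def cloud(c):
    d=c['depth'].astype(float);K=c['intrinsics'];v,u=np.indices(d.shape)
    p=np.stack([(u-K[0,2])/K[0,0]*d,(v-K[1,2])/K[1,1]*d,d],-1)
    return (p-c['t'])@c['R']
E
python3 - <<'E'
from h import *
for n in('top','side'):
    c=snap(n,n+'0'); print(n,c['intrinsics'].tolist(),np.round(c['R'],3).tolist(),np.round(c['t'],3))
s=ctrl.read_state(); print({k:np.round(v,4).tolist() for k,v in s.items() if v is not None}); print(ctrl.grip_depth)
E
```

```text
pics
top [[389.0331772216898, 0.0, 275.5129977972568], [0.0, 389.0331772216898, 218.7181600308042], [0.0, 0.0, 1.0]] [[0.001, -1.0, -0.007], [-0.997, -0.001, -0.072], [0.072, 0.007, -0.997]] [-0.048  0.499  0.879]
side [[518.4583402541856, 0.0, 273.17267373226235], [0.0, 518.4583402541856, 215.11160596679], [0.0, 0.0, 1.0]] [[0.991, -0.132, -0.025], [-0.071, -0.357, -0.931], [0.114, 0.925, -0.363]] [-0.501  0.075  1.012]
{'t': 0.1, 'joint_positions': [1.1408, 0.522, -0.0363, 1.5999, 0.0212, 1.0211, -0.1128], 'joint_vel': [-0.0004, 0.0001, 0.0006, -0.0003, 0.0002, -0.0005, 0.0007], 'effort': [0.0061, -92.8489, 1.9852, -37.0536, 0.0183, 0.0052, -0.0], 'tcp_pos': [0.2199, -0.5847, 0.2308], 'tcp_rot': [-0.0005, 0.9839, 0.1789, -0.0001], 'force': [-1.0115, 0.0674, -0.1189], 'ft_torque': [0.0299, 0.0032, -0.013], 'grasp_force': 0.0, 'width': 0.0855}
0.0187
```

View pics/top0.png

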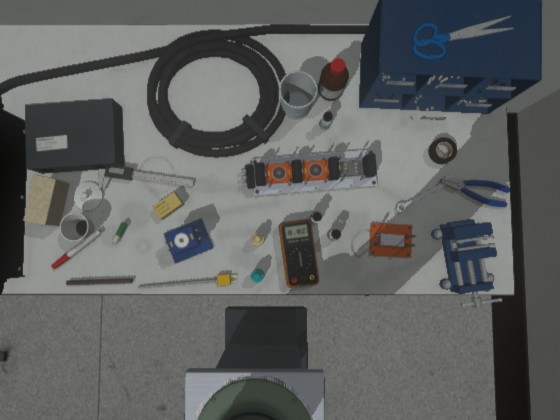

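View pics/side0.png

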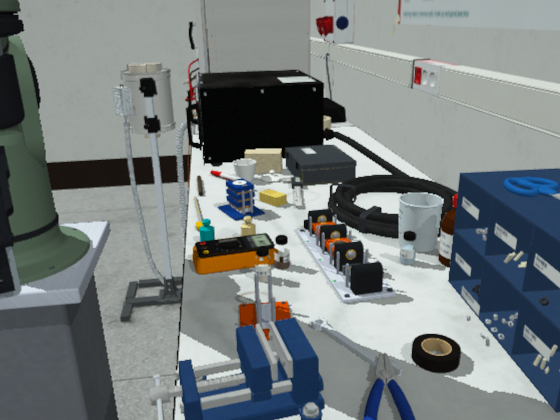

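```bash
python3 - <<'E'
from h import *
c=load('top0');P=cloud(c);im=c['color'][...,::-1]
a=cv2.resize(im[140:210,230:390],None,fx=5,fy=5,interpolation=2)
b=np.hstack([cv2.resize(im[y-30:y+30,x-33:x+33],None,fx=4,fy=4,interpolation=2) for x,y in((188,240),(391,240),(257,257))])
b=b[:,:800];a=np.pad(a,((0,0),(0,b.shape[1]-a.shape[1]),(0,0)))if b.shape[1]>a.shape[1] else a[:,:b.shape[1]]
cv2.imwrite('pics/crop0.png',np.vstack([a,b]))
for n,(u,v) in dict(usedL=(280,172),usedR=(316,170),sup=(181,240),supc=(188,247),store=(391,240),w=(257,239),turq=(258,274),fuse=(168,205),meter=(298,252),v1=(317,215),v2=(335,234),bench=(220,280)).items():
    print(n,np.round(P[v-1:v+2,u-1:u+2].reshape(-1,3).mean(0),3))
E
```

```text
usedL [ 0.605 -0.058  0.035]
usedR [ 0.609 -0.14   0.036]
sup [0.449 0.156 0.071]
supc [0.434 0.142 0.068]
store [ 0.451 -0.313  0.016]
w [ 0.452 -0.007  0.05 ]
turq [ 0.375 -0.009  0.048]
fuse [0.53  0.199 0.024]
meter [ 0.423 -0.098  0.041]
v1 [ 0.505 -0.139  0.058]
v2 [ 0.463 -0.178  0.058]
bench [0.358 0.08  0.01 ]
```

View pics/crop0.png

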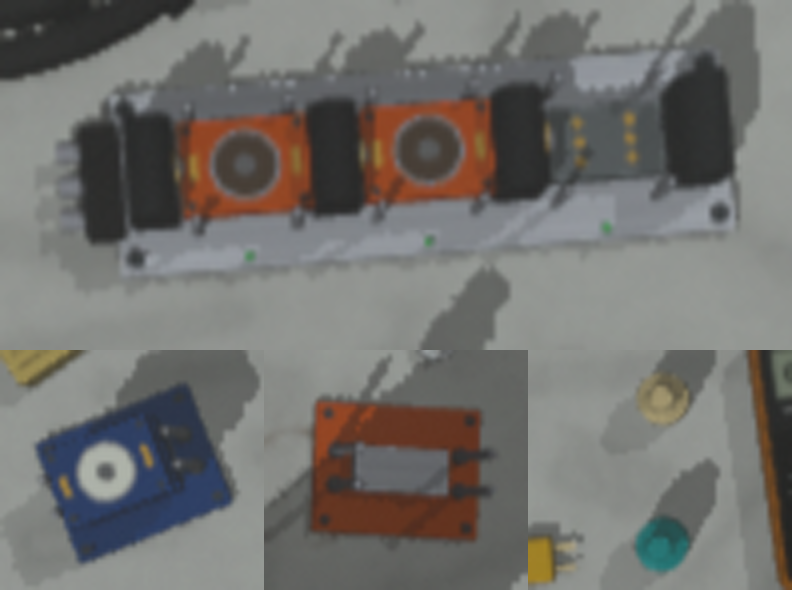

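```bash
cat >> h.py <<'E'
def rect(P,m):
    p=P[m][:,:2]; (x,y),(w,h),a=cv2.minAreaRect((p*1000).astype(np.float32))
    B=cv2.boxPoints(((x,y),(w,h),a)); e=[B[1]-B[0],B[2]-B[1]]; l=max(e,key=np.linalg.norm)
    yaw=np.degrees(np.arctan2(-l[0],l[1])); yaw=(yaw+90)%180-90
    return dict(c=(round(x,1),round(y,1)),s=(round(w,1),round(h,1)),yaw=round(yaw,1),n=int(m.sum()),z=round(float(np.median(P[m][:,2]))*1000,1))
def near(P,x,y,r,z0,z1): return (np.hypot(P[...,0]-x,P[...,1]-y)<r)&(P[...,2]>z0)&(P[...,2]<z1)
def hsv(c): return cv2.cvtColor(np.ascontiguousarray(c['color']),cv2.COLOR_RGB2HSV)
def go(x,y,z,yaw,s=None):
    """shift (tool axes, mm) and turn (deg about tool z) to bring TCP to x,y,z mm with tool y at yaw deg from world x"""
    from scipy.spatial.transform import Rotation as R
    s=s or ctrl.read_state(); q=s['tcp_rot'];r=R.from_quat([q[1],q[2],q[3],q[0]]).as_matrix()
    Rt=np.array([[-np.sin(np.radians(yaw)),np.cos(np.radians(yaw)),0],[np.cos(np.radians(yaw)),np.sin(np.radians(yaw)),0],[0,0,-1]]).T
    d=r.T@(np.array([x,y,z])-1000*np.array(s['tcp_pos'])); w=R.from_matrix(r.T@Rt).as_rotvec(degrees=True)
    print('t%.1f'%s['t'],'tcp',np.round(np.array(s['tcp_pos'])*1000,1),'yaw%.1f'%np.degrees(np.arctan2(r[1,1],r[0,1])),'-> shift',np.round(d,1),'turn',np.round(w,1),'F',np.round(s['force'],1),'w',round(s['width']*1000,1),'g',round(s['grasp_force'],1))
E
python3 - <<'E'
from h import *
c=load('top0');P=cloud(c);H=hsv(c);h,s,v=[H[...,i].astype(int) for i in range(3)]
org=((h<14)|(h>172))&(s>140)
blue=(h>100)&(h<125)&(s>90)
print('store base',rect(P,org&near(P,.451,-.313,.075,0,.011)))
print('store bed',rect(P,~org&near(P,.451,-.313,.04,.012,.019)))
print('store pins',rect(P,near(P,.451,-.313,.06,.045,.07)))
print('sup base',rect(P,blue&near(P,.445,.145,.075,-.005,.011)))
print('sup top',rect(P,near(P,.445,.145,.055,.063,.08)))
for y,x in((-.058,.605),(-.14,.609)): print('used',rect(P,org&near(P,x,y,.045,.02,.045)))
for x,y in((.605,-.1),): print('dockbase',rect(P,near(P,.607,-.14,.17,.004,.012)),'pillars',rect(P,near(P,.607,-.14,.135,.051,.06)))
print('weight',rect(P,near(P,.452,-.007,.03,.015,.06)),rect(P,near(P,.452,-.007,.03,.046,.06)))
go(605,-140,200,3)
E
```

```text
store base {'c': (451.5, -314.5), 's': (94.0, 73.1), 'yaw': np.float32(-3.8), 'n': 786, 'z': 6.1}
store bed {'c': (452.2, -313.0), 's': (73.1, 25.6), 'yaw': np.float32(-2.9), 'n': 255, 'z': 16.0}
store pins {'c': (451.3, -314.5), 's': (77.1, 24.2), 'yaw': np.float32(-3.2), 'n': 38, 'z': 58.8}
sup base {'c': (449.3, 156.2), 's': (73.8, 93.6), 'yaw': np.float32(22.5), 'n': 485, 'z': 6.2}
sup top {'c': (449.6, 157.1), 's': (44.6, 74.1), 'yaw': np.float32(21.9), 'n': 582, 'z': 70.3}
used {'c': (603.8, -55.1), 's': (43.0, 57.3), 'yaw': np.float32(3.8), 'n': 254, 'z': 34.0}
used {'c': (610.7, -138.2), 's': (42.4, 58.6), 'yaw': np.float32(4.5), 'n': 258, 'z': 34.2}
dockbase {'c': (608.6, -138.9), 's': (318.4, 323.3), 'yaw': np.float32(19.8), 'n': 2150, 'z': 8.0} pillars {'c': (610.5, -138.7), 's': (186.7, 241.0), 'yaw': np.float32(39.5), 'n': 703, 'z': 54.3}
weight {'c': (453.1, -6.3), 's': (28.6, 27.1), 'yaw': np.float32(-44.9), 'n': 136, 'z': 33.0} {'c': (454.3, -6.9), 's': (13.4, 13.5), 'yaw': np.float32(0.9), 'n': 39, 'z': 48.6}
t0.1 tcp [ 219.9 -584.7  230.8] yaw-69.4 -> shift [ 517.  -280.6   31. ] turn [ -0.1  -0.  -72.4] F [-1.   0.1 -0.1] w 85.5 g 0.0
```

```bash
python3 -m pendant '[[[517,-280,30],[0,0,-72.4]],[[517,-280,30],[0,0,-72.4]],[[517,-280,30],[0,0,-72.4]],[[517,-280,30],[0,0,-72.4]],[[517,-280,30],[0,0,-72.4]],[[517,-280,30],[0,0,-72.4]],[[517,-280,30],[0,0,-72.4]],[[517,-280,30],[0,0,-72.4]]]' 0 60; python3 -c "
from h import *
go(609,-138,190,4.5)"
```

```text
t: 0.9
tcp_pos: [0.4828, -0.2816, 0.2108]
tcp_rot: [0.0, 0.709, 0.705, -0.0]
force: [1.0, -1.2, -0.2]
width: 0.0854
grasp_force: 0.0
t0.9 tcp [ 482.8 -281.6  210.8] yaw-0.3 -> shift [144.2 125.5  20.8] turn [-0.   0.  -4.8] F [ 1.  -1.2 -0.2] w 85.4 g 0.0
```

```bash
python3 -m pendant '[[[144,125,20],[0,0,-4.8]],[[144,125,20],[0,0,-4.8]],[[144,125,20],[0,0,-4.8]],[[144,125,20],[0,0,-4.8]],[[144,125,20],[0,0,-4.8]],[[144,125,20],[0,0,-4.8]],[[144,125,20],[0,0,-4.8]],[[144,125,20],[0,0,-4.8]]]'; python3 -c "
from h import *
go(609,-138,190,4.5)
c=snap('wrist','w1'); print(c['intrinsics'].tolist(),np.round(c['R'],3).tolist(),np.round(-c['R'].T@c['t'],3))"
```

```text
t: 1.7
tcp_pos: [0.6079, -0.142, 0.191]
tcp_rot: [0.0, 0.682, 0.732, -0.0]
force: [-0.3, -1.0, -0.3]
width: 0.0855
grasp_force: 0.0
t1.7 tcp [ 607.9 -142.   191. ] yaw4.1 -> shift [3.9 1.4 1. ] turn [-0.   0.  -0.4] F [-0.3 -1.  -0.3] w 85.5 g 0.0
[[311.7555454789462, 0.0, 278.6575196276765], [0.0, 311.7555454789462, 209.99217215347292], [0.0, 0.0, 1.0]] [[0.998, 0.07, -0.0], [0.068, -0.954, 0.291], [0.02, -0.29, -0.957]] [ 0.602 -0.068  0.335]
```

View pics/w1.png

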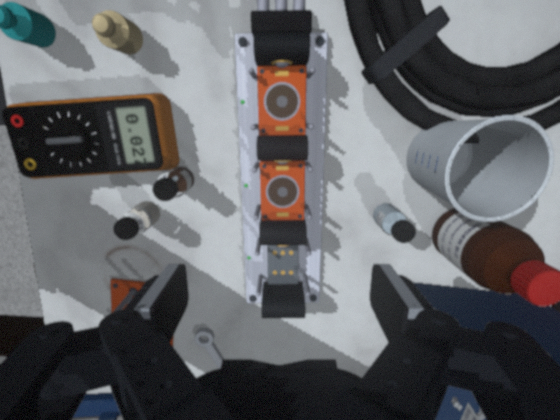

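```bash
python3 - <<'E'
from h import *
c=load('w1');P=cloud(c);H=hsv(c);h,s,v=[H[...,i].astype(int) for i in range(3)]
org=((h<14)|(h>172))&(s>140)
for y,x in((-.056,.605),(-.14,.609)): print('used',rect(P,org&near(P,x,y,.045,.02,.045)), 'brown', rect(P,(~org)&near(P,x,y,.016,.028,.045)))
m=np.zeros(h.shape,bool);m[5:320,240:325]=1
print('pillars',rect(P,m&(P[...,2]>.052)&(P[...,2]<.06)&(P[...,1]>-.28)&(P[...,1]<-.02)))
for i,y0 in enumerate((-.26,-.18,-.097,-.014)):
    q=P[m&(P[...,2]>.049)&(P[...,2]<.06)&(abs(P[...,1]-y0)<.022)]; print(np.round(q.mean(0)*1000,1),np.round(q.min(0)*1000,1),np.round(q.max(0)*1000,1))
m2=np.zeros(h.shape,bool);m2[30:305,230:330]=1
print('base',rect(P,m2&(P[...,2]>.005)&(P[...,2]<.011)))
print('seat1',rect(P,m2&near(P,.617,-.221,.025,.019,.026)))
E
```

```text
used {'c': (603.4, -54.0), 's': (42.9, 62.3), 'yaw': np.float32(4.5), 'n': 1747, 'z': 35.2} brown {'c': (604.7, -55.9), 's': (31.4, 31.1), 'yaw': np.float32(-22.2), 'n': 1017, 'z': 35.8}
used {'c': (609.9, -139.1), 's': (42.4, 59.5), 'yaw': np.float32(4.4), 'n': 1277, 'z': 35.3} brown {'c': (609.1, -139.9), 's': (31.4, 31.4), 'yaw': np.float32(59.2), 'n': 801, 'z': 35.9}
pillars {'c': (610.4, -145.0), 's': (52.4, 254.1), 'yaw': np.float32(4.6), 'n': 2414, 'z': 55.0}
[ 619.1 -259.7   53.9] [ 590.3 -272.9   49. ] [ 645.5 -239.9   58.3]
[ 612.7 -178.    54. ] [ 583.4 -201.8   49. ] [ 641.9 -158.1   58.2]
[605.9 -95.6  53.9] [ 576.9 -118.5   49. ] [635.5 -75.1  58.4]
[599.6 -13.9  54.1] [573.2 -35.6  49. ] [628.4  -0.7  58.1]
base {'c': (609.6, -138.0), 's': (88.1, 289.5), 'yaw': np.float32(4.6), 'n': 9063, 'z': 9.2}
seat1 {'c': (616.1, -223.6), 's': (33.4, 44.7), 'yaw': np.float32(4.5), 'n': 1059, 'z': 23.4}
```

```bash
python3 -c "
from h import *
go(610,-139,18,4.6)"
```

```text
t1.8 tcp [ 607.9 -141.9  191.1] yaw4.1 -> shift [  2.8   2.3 173.1] turn [-0.   0.  -0.5] F [ 0.3 -0.2  0.6] w 85.4 g 0.0
```

```bash
python3 -m pendant '[[[2.8,2.3,45],[0,0,-0.5]],[[2.8,2.3,90],[0,0,-0.5]],[[2.8,2.3,110],[0,0,-0.5]],[[2.8,2.3,125],[0,0,-0.5]],[[2.8,2.3,125],[0,0,-0.5]],[[2.8,2.3,125],[0,0,-0.5]],[[2.8,2.3,125],[0,0,-0.5]],[[2.8,2.3,125],[0,0,-0.5]]]' 0.3 60; python3 -c "
from h import *
go(610,-139,18,4.6)"
```

```text
t: 2.55
tcp_pos: [0.6111, -0.1379, 0.0671]
tcp_rot: [0.001, 0.678, 0.735, 0.0]
force: [1.2, -0.7, 0.0]
width: 0.0597
grasp_force: 0.0
t2.5 tcp [ 611.1 -137.9   67.1] yaw4.7 -> shift [-1.  -1.3 49.1] turn [0.1 0.  0.1] F [ 1.2 -0.7  0. ] w 59.7 g 0.0
```

```bash
python3 -m pendant '[[[-0.7,-1,20],[0,0,0]],[[-0.7,-1,40],[0,0,0]],[[-0.7,-1,49],[0,0,0]],[[-0.7,-1,49],[0,0,0]],[[-0.7,-1,49],[0,0,0]],[[-0.7,-1,49],[0,0,0]],[[-0.7,-1,49],[0,0,0]],[[-0.7,-1,49],[0,0,0]]]' 0.3; python3 -m pendant '[[[0,0,0],[0,0,0]],[[0,0,0],[0,0,0]],[[0,0,0],[0,0,0]],[[0,0,0],[0,0,0]],[[0,0,0],[0,0,0]],[[0,0,0],[0,0,0]],[[0,0,0],[0,0,0]],[[0,0,0],[0,0,0]]]' 1 70; python3 -c "
from h import *
go(610,-139,18,4.6)"
```

```text
t: 3.35
tcp_pos: [0.6098, -0.1385, 0.0175]
tcp_rot: [0.0, 0.678, 0.735, 0.0]
force: [0.4, 0.4, -0.1]
width: 0.0597
grasp_force: 0.0
t: 4.15
tcp_pos: [0.6106, -0.1384, 0.0179]
tcp_rot: [0.001, 0.678, 0.735, 0.001]
force: [-0.0, 1.0, 10.3]
width: 0.0418
grasp_force: 71.0
t4.2 tcp [ 610.6 -138.4   17.9] yaw4.7 -> shift [-0.5 -0.6 -0.1] turn [0.1 0.  0.1] F [-0.   1.  10.3] w 41.8 g 71.0
```

```bash
python3 -m pendant '[[[0,0,-6],[0,0,0]],[[0,0,-14],[0,0,0]],[[0,0,-24],[0,0,0]],[[0,0,-40],[0,0,0]],[[0,0,-70],[0,0,0]],[[0,0,-100],[0,0,0]],[[0,0,-100],[0,0,0]],[[0,0,-100],[0,0,0]]]'; python3 -c "
from h import *
c=snap('top','t2')
P=cloud(c);H=hsv(c);h,s,v=[H[...,i].astype(int) for i in range(3)]
org=((h<14)|(h>172))&(s>140)
print('store base',rect(P,org&near(P,.451,-.313,.075,0,.011)))
print('store bed',rect(P,~org&near(P,.451,-.313,.03,.012,.019)))
go(451.5,-314,110,-3.3)"
```

```text
t: 4.95
tcp_pos: [0.6096, -0.1386, 0.1181]
tcp_rot: [0.001, 0.678, 0.735, 0.0]
force: [-0.1, 0.3, -0.9]
width: 0.0424
grasp_force: 75.0
store base {'c': (0.0, 0.0), 's': (0.0, 0.0), 'yaw': np.float32(0.0), 'n': 0, 'z': nan}
store bed {'c': (0.0, 0.0), 's': (0.0, 0.0), 'yaw': np.float32(0.0), 'n': 0, 'z': nan}
t5.0 tcp [ 609.2 -138.6  117.1] yaw4.7 -> shift [-162.  -171.4    7.2] turn [-0.  0.  8.] F [-0.3 -1.2 -1.6] w 42.3 g 75.0
  return _methods._mean(a, axis=axis, dtype=dtype,
  ret = ret.dtype.type(ret / rcount)
```

```bash
python3 -m pendant '[[[-103,-167,0],[0,0,8]],[[-103,-167,0],[0,0,8]],[[-103,-167,0],[0,0,8]],[[-103,-167,0],[0,0,8]],[[-103,-167,0],[0,0,8]],[[-103,-167,0],[0,0,8]],[[-103,-167,0],[0,0,8]],[[-103,-167,0],[0,0,8]]]'; python3 -c "
from h import *
go(451.5,-314,110,-3.3)
c=snap('wrist','w2')"
```

```text
t: 5.8
tcp_pos: [0.4522, -0.2538, 0.1166]
tcp_rot: [-0.0, 0.727, 0.687, 0.0]
force: [-0.8, -0.1, -0.6]
width: 0.0418
grasp_force: 75.0
t5.8 tcp [ 452.2 -253.8  116.6] yaw-3.2 -> shift [-60.2   2.7   6.6] turn [-0.  -0.   0.1] F [-0.8 -0.1 -0.6] w 41.8 g 75.0
```

View pics/w2.png

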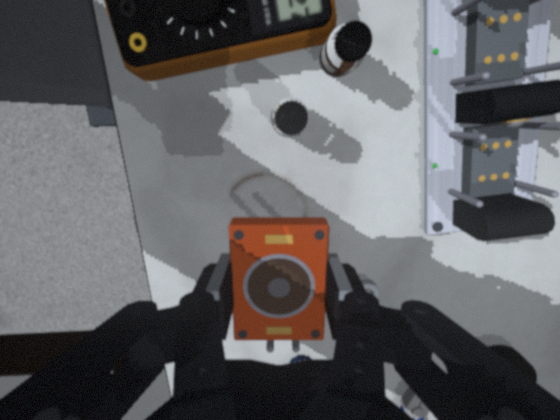

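```bash
python3 - <<'E'
from h import *
c=snap('side','s2')
for c in (load('side0'),c):
    P=cloud(c);H=hsv(c);h,s,v=[H[...,i].astype(int) for i in range(3)]
    org=((h<14)|(h>172))&(s>140)
    print('store base',rect(P,org&near(P,.451,-.313,.075,-.005,.011)))
    print('store pins',rect(P,near(P,.451,-.313,.06,.04,.07)))
P=cloud(load('top0'));q=P[near(P,.42,-.49,.06,.01,.3)];print(np.percentile(q[:,2],[50,95,100]))
E
```

```text
store base {'c': (451.2, -314.3), 's': (105.6, 74.4), 'yaw': np.float32(-4.0), 'n': 592, 'z': 4.1}
store pins {'c': (451.4, -319.6), 's': (77.5, 25.6), 'yaw': np.float32(-3.4), 'n': 214, 'z': 50.8}
store base {'c': (451.1, -313.7), 's': (106.4, 74.1), 'yaw': np.float32(-4.0), 'n': 593, 'z': 4.1}
store pins {'c': (451.3, -320.5), 's': (78.6, 25.5), 'yaw': np.float32(-3.5), 'n': 217, 'z': 50.3}
[0.05651493 0.07864469 0.08116029]
```

```bash
python3 -m pendant '[[[-40,0,0],[0,0,0.2]],[[-60,2.6,20],[0,0,0.2]],[[-60,2.6,35],[0,0,0.2]],[[-60,2.6,35],[0,0,0.2]],[[-60,2.6,35],[0,0,0.2]],[[-60,2.6,35],[0,0,0.2]],[[-60,2.6,35],[0,0,0.2]],[[-60,2.6,35],[0,0,0.2]]]'; python3 -c "
from h import *
go(451.4,-313.8,12.5,-3.5)"
```

```text
t: 6.7
tcp_pos: [0.4509, -0.3146, 0.0825]
tcp_rot: [0.0, 0.728, 0.685, 0.0]
force: [0.2, -0.6, -0.7]
width: 0.0422
grasp_force: 74.9
t6.7 tcp [ 450.9 -314.6   82.5] yaw-3.5 -> shift [ 0.9  0.4 70. ] turn [ 0.  0. -0.] F [ 0.2 -0.6 -0.7] w 42.2 g 74.9
```

```bash
python3 -m pendant '[[[0.7,0.4,20],[0,0,0]],[[0.7,0.4,35],[0,0,0]],[[0.7,0.4,50],[0,0,0]],[[0.7,0.4,62],[0,0,0]],[[0.7,0.4,68],[0,0,0]],[[0.7,0.4,70],[0,0,0]],[[0.7,0.4,70],[0,0,0]],[[0.7,0.4,70],[0,0,0]]]'; python3 -c "
from h import *
go(451.4,-313.8,12.5,-3.5)"
```

```text
t: 7.5
tcp_pos: [0.4512, -0.3142, 0.0121]
tcp_rot: [0.0, 0.729, 0.685, 0.0]
force: [-0.7, 0.4, -0.8]
width: 0.042
grasp_force: 76.1
t7.5 tcp [ 451.2 -314.2   12.1] yaw-3.5 -> shift [ 0.4  0.1 -0.4] turn [ 0.  0. -0.] F [-0.7  0.4 -0.8] w 42.0 g 76.1
```

```bash
python3 -m pendant '[[[0,0,0.8],[0,0,0]],[[0,0,0.8],[0,0,0]],[[0,0,0.8],[0,0,0]],[[0,0,0.8],[0,0,0]],[[0,0,-10],[0,0,0]],[[0,0,-50],[0,0,0]],[[0,0,-100],[0,0,0]],[[0,0,-150],[0,0,0]]]' 0.3;  python3 -m pendant '[[[50,0,0],[0,0,0]],[[100,0,0],[0,0,0]],[[150,0,0],[0,0,0]],[[200,0,0],[0,0,0]],[[250,0,0],[0,0,-8]],[[300,0,0],[0,0,-16]],[[350,0,0],[0,0,-25]],[[390,-10,0],[0,0,-25]]]'; python3 - <<'E'
from h import *
go(440,95,160,22)
c=snap('top','t3')
def chk(c):
    P=cloud(c);H=hsv(c);h,s,v=[H[...,i].astype(int) for i in range(3)]
    org=((h<14)|(h>172))&(s>140)
    print('store base',rect(P,org&near(P,.451,-.313,.075,-.005,.011)))
    print('used',rect(P,org&near(P,.451,-.313,.04,.02,.04)))
chk(c)
E
```

```text
t: 8.3
tcp_pos: [0.4507, -0.3137, 0.1643]
tcp_rot: [-0.0, 0.728, 0.685, 0.0]
force: [1.4, -1.4, -0.3]
width: 0.0597
grasp_force: 0.0
t: 9.1
tcp_pos: [0.4655, 0.0787, 0.1628]
tcp_rot: [0.0, 0.56, 0.828, 0.001]
force: [0.6, 0.2, 0.2]
width: 0.0597
grasp_force: 0.0
t9.1 tcp [465.5  78.7 162.8] yaw21.9 -> shift [ 24.7 -17.5   2.8] turn [ 0.1 -0.  -0.1] F [0.6 0.2 0.2] w 59.7 g 0.0
store base {'c': (451.3, -315.1), 's': (93.6, 73.4), 'yaw': np.float32(-2.9), 'n': 605, 'z': 5.9}
used {'c': (451.6, -314.5), 's': (60.3, 44.0), 'yaw': np.float32(-3.6), 'n': 264, 'z': 27.9}
```

```bash
python3 - <<'E'
from h import *
c=snap('wrist','w3');P=cloud(c)
H=hsv(c);h,s,v=[H[...,i].astype(int) for i in range(3)]
print('sup top',rect(P,near(P,.4495,.157,.036,.063,.076)))
print('disc',rect(P,(s<60)&(v>100)&near(P,.4495,.157,.03,.063,.08)))
go(449.5,156.5,90,22)
E
```

```text
sup top {'c': (448.4, 156.8), 's': (43.9, 69.7), 'yaw': np.float32(21.3), 'n': 5131, 'z': 71.5}
disc {'c': (448.7, 155.4), 's': (32.4, 50.7), 'yaw': np.float32(46.5), 'n': 1677, 'z': 71.8}
t9.2 tcp [464.3  81.2 162.9] yaw21.9 -> shift [75.2 14.3 73.1] turn [ 0.1 -0.1 -0.1] F [ 0.1 -1.9 -0.3] w 59.6 g 0.0
```

View pics/w3.png

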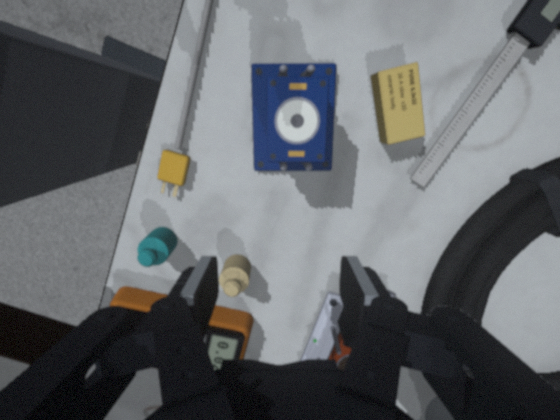

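```bash
cat >> h.py <<'E'
def disc(c,P,x,y,zt,white=True):
    "centre of the white disc at height zt"
    H=hsv(c);h,s,v=[H[...,i].astype(int) for i in range(3)]
    m=near(P,x,y,.03,zt-.006,zt+.008)&((s<60)&(v>100) if white else True)
    n,l,st,ce=cv2.connectedComponentsWithStats(m.astype(np.uint8)); k=1+np.argmax(st[1:,4]); p=P[l==k][:,:2]*1000
    (a,b),r=cv2.minEnclosingCircle(p.astype(np.float32)); print('disc',round(a,1),round(b,1),'r',round(r,1),'mean',np.round(p.mean(0),1))
E
python3 - <<'E'
from h import *
c=load('w3');P=cloud(c);H=hsv(c);h,s,v=[H[...,i].astype(int) for i in range(3)]
blue=(h>100)&(h<125)&(s>100)
print('sup top',rect(P,blue&near(P,.4495,.157,.038,.068,.075)))
disc(c,P,.4487,.1554,.071)
E
```

```text
sup top {'c': (448.7, 155.7), 's': (43.9, 60.0), 'yaw': np.float32(21.7), 'n': 2970, 'z': 71.3}
disc 448.7 155.4 r 16.4 mean [448.6 155.7]
```

```bash
python3 -m pendant '[[[40,7,0],[0,0,0]],[[74.8,13.2,30],[0,0,0.2]],[[74.8,13.2,70],[0,0,0.2]],[[74.8,13.2,80],[0,0,0.2]],[[74.8,13.2,80],[0,0,0.2]],[[74.8,13.2,80],[0,0,0.2]],[[74.8,13.2,80],[0,0,0.2]],[[74.8,13.2,80],[0,0,0.2]]]' 0.3; python3 -c "
from h import *
go(448.7,155.5,54,21.7)"
```

```text
t: 10.0
tcp_pos: [0.4508, 0.1499, 0.0831]
tcp_rot: [0.001, 0.565, 0.825, 0.001]
force: [0.1, -0.3, 0.1]
width: 0.0594
grasp_force: 0.0
t10.0 tcp [450.8 149.9  83.1] yaw21.2 -> shift [ 6.   0.  29.1] turn [ 0.1  0.  -0.5] F [ 0.1 -0.3  0.1] w 59.4 g 0.0
```

```bash
python3 -m pendant '[[[6,0,0],[0,0,-0.5]],[[6,0,10],[0,0,-0.5]],[[6,0,20],[0,0,-0.5]],[[6,0,29],[0,0,-0.5]],[[6,0,29],[0,0,-0.5]],[[6,0,29],[0,0,-0.5]],[[6,0,29],[0,0,-0.5]],[[6,0,29],[0,0,-0.5]]]'; python3 -c "
from h import *
go(448.7,155.5,54,21.7)
c=snap('wrist','w4');P=cloud(c);disc(c,P,.4487,.1554,.071)
H=hsv(c);h,s,v=[H[...,i].astype(int) for i in range(3)]
blue=(h>100)&(h<125)&(s>100)
print('sup top',rect(P,blue&near(P,.4495,.157,.038,.068,.075)))
"
```

```text
t: 10.8
tcp_pos: [0.448, 0.1559, 0.0532]
tcp_rot: [0.0, 0.561, 0.828, 0.0]
force: [0.3, 0.3, 0.5]
width: 0.0594
grasp_force: 0.0
t10.8 tcp [448.  155.9  53.2] yaw21.8 -> shift [-0.6  0.5 -0.8] turn [ 0.  -0.   0.1] F [0.3 0.3 0.5] w 59.4 g 0.0
disc 448.7 155.4 r 16.8 mean [448.4 156.1]
sup top {'c': (448.4, 156.0), 's': (44.3, 60.5), 'yaw': np.float32(21.4), 'n': 6544, 'z': 71.3}
```

```bash
python3 -m pendant '[[[0,0,0],[0,0,0]],[[0,0,0],[0,0,0]],[[0,0,0],[0,0,0]],[[0,0,0],[0,0,0]],[[0,0,0],[0,0,0]],[[0,0,0],[0,0,0]],[[0,0,0],[0,0,0]],[[0,0,0],[0,0,0]]]' 1 80; python3 -m pendant '[[[0,0,-10],[0,0,0]],[[0,0,-40],[0,0,0]],[[0,0,-70],[0,0,0]],[[0,0,-85],[0,0,0]],[[0,0,-85],[0,0,0]],[[0,0,-85],[0,0,0]],[[0,0,-85],[0,0,0]],[[0,0,-85],[0,0,0]]]'; python3 -c "
from h import *
go(616.5,-221.8,138,4.6)
c=snap('wrist','w5');P=cloud(c)
print('sheet1?',rect(P,near(P,.4485,.1558,.036,.048,.066)))"
```

```text
t: 11.65
tcp_pos: [0.4482, 0.1559, 0.0535]
tcp_rot: [0.0, 0.561, 0.828, 0.0]
force: [-1.3, -1.9, 13.6]
width: 0.0421
grasp_force: 79.2
t: 12.45
tcp_pos: [0.4474, 0.1557, 0.1372]
tcp_rot: [-0.0, 0.561, 0.828, -0.0]
force: [-0.1, 0.1, -0.5]
width: 0.0424
grasp_force: 81.7
t12.4 tcp [447.4 155.7 137.2] yaw21.8 -> shift [-413.3   16.9   -0.9] turn [-0.1 -0.  17.2] F [-0.1  0.1 -0.5] w 42.4 g 81.7
sheet1? {'c': (441.9, 172.3), 's': (44.4, 34.5), 'yaw': np.float32(-68.5), 'n': 2208, 'z': 59.0}
```

```bash
python3 -m pendant '[[[-50,2,0],[0,0,2]],[[-100,4,0],[0,0,4]],[[-150,6,0],[0,0,7]],[[-200,8,0],[0,0,10]],[[-250,10,0],[0,0,12]],[[-300,13,0],[0,0,15]],[[-350,15,0],[0,0,17]],[[-395,17,0],[0,0,17.2]]]'; python3 -m pendant '[[[-10,0,0],[0,0,0]],[[-15,0,0],[0,0,0]],[[-15,0,0],[0,0,0]],[[-15,0,0],[0,0,0]],[[-15,0,0],[0,0,0]],[[-15,0,0],[0,0,0]],[[-15,0,0],[0,0,0]],[[-15,0,0],[0,0,0]]]'; python3 - <<'E'
from h import *
go(616.5,-221.8,60,4.6)
c=snap('wrist','w6');P=cloud(c); z=P[...,2]
H=hsv(c);h,s,v=[H[...,i].astype(int) for i in range(3)]
s0=ctrl.read_state()['tcp_pos']; blue=(h>100)&(h<125)&(s>100)
m=blue&near(P,s0[0],s0[1],.045,s0[2]+.01,s0[2]+.025); print('held',rect(P,m)); disc(c,P,s0[0],s0[1],s0[2]+.017)
m2=np.zeros(h.shape,bool); m2[:240]=1
print('base',rect(P,m2&near(P,.6,-.1,.14,.006,.0115)))
org=((h<14)|(h>172))&(s>140); print('used3',rect(P,org&near(P,.605,-.056,.045,.02,.045)))
E
```

```text
t: 13.3
tcp_pos: [0.6104, -0.2072, 0.1373]
tcp_rot: [-0.0, 0.679, 0.734, -0.0]
force: [0.2, -0.1, -1.1]
width: 0.0421
grasp_force: 81.7
t: 14.1
tcp_pos: [0.6113, -0.2194, 0.138]
tcp_rot: [0.0, 0.678, 0.735, 0.0]
force: [0.2, -0.6, -0.1]
width: 0.0423
grasp_force: 81.7
t14.1 tcp [ 611.3 -219.4  138. ] yaw4.6 -> shift [-2.8  4.9 78. ] turn [ 0.  0. -0.] F [ 0.2 -0.6 -0.1] w 42.3 g 81.7
held {'c': (610.3, -219.7), 's': (43.7, 60.2), 'yaw': np.float32(4.9), 'n': 6614, 'z': 155.6}
disc 610.3 -220.4 r 16.7 mean [ 610.2 -219.7]
base {'c': (604.7, -147.9), 's': (277.9, 173.3), 'yaw': np.float32(-85.5), 'n': 11374, 'z': 9.2}
used3 {'c': (605.0, -75.7), 's': (42.7, 13.7), 'yaw': np.float32(-86.1), 'n': 1044, 'z': 35.2}
```

View pics/w6.png

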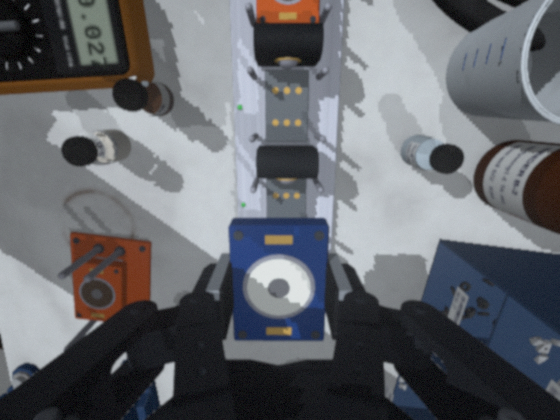

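```bash
python3 -m pendant '[[[-2.6,5.2,30],[0,0,0]],[[-2.6,5.2,60],[0,0,0]],[[-2.6,5.2,80],[0,0,0]],[[-2.6,5.2,80],[0,0,0]],[[-2.6,5.2,80],[0,0,0]],[[-2.6,5.2,80],[0,0,0]],[[-2.6,5.2,80],[0,0,0]],[[-2.6,5.2,80],[0,0,0]]]'; python3 - <<'E'
from h import *
go(616.8,-221.6,38,4.6)
c=snap('wrist','w7');P=cloud(c); z=P[...,2]
H=hsv(c);h,s,v=[H[...,i].astype(int) for i in range(3)]
s0=ctrl.read_state()['tcp_pos']; blue=(h>100)&(h<125)&(s>100)
print('held',rect(P,blue&near(P,s0[0],s0[1],.045,s0[2]+.01,s0[2]+.025))); disc(c,P,s0[0],s0[1],s0[2]+.017)
# lines in the bay-1/2 pillar: top edges
m2=np.zeros(h.shape,bool); m2[:215]=1
q=m2&near(P,.613,-.18,.035,.045,.06); print('pillar12',rect(P,q))
q=m2&near(P,.6065,-.096,.035,.045,.06); print('pillar23',rect(P,q))
E
```

```text
t: 14.95
tcp_pos: [0.6171, -0.222, 0.0588]
tcp_rot: [0.001, 0.678, 0.735, 0.0]
force: [-0.2, -0.2, -1.1]
width: 0.0423
grasp_force: 81.7
t14.9 tcp [ 617.1 -222.    58.8] yaw4.6 -> shift [ 0.5 -0.3 20.8] turn [ 0.1  0.  -0. ] F [-0.2 -0.2 -1.1] w 42.3 g 81.7
held {'c': (615.9, -222.3), 's': (43.7, 60.1), 'yaw': np.float32(4.8), 'n': 6601, 'z': 76.4}
disc 615.6 -222.9 r 16.8 mean [ 616.  -222.1]
pillar12 {'c': (613.3, -178.0), 's': (56.1, 39.4), 'yaw': np.float32(-85.5), 'n': 4295, 'z': 54.4}
pillar23 {'c': (607.4, -109.8), 's': (55.9, 16.0), 'yaw': np.float32(-85.3), 'n': 2518, 'z': 50.8}
```

View pics/w7.png

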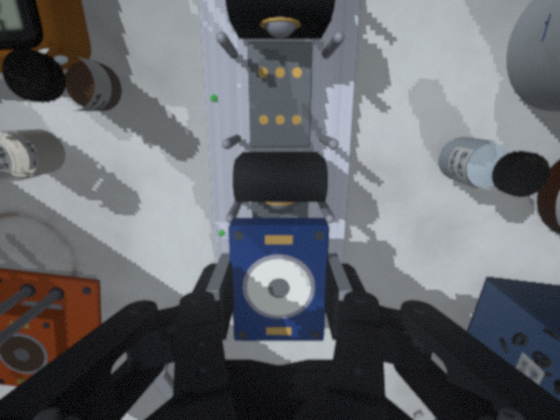

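```bash
python3 - <<'E'
from h import *
c=load('w7');P=cloud(c)*1000
a=np.radians(4.6)
ux=np.array([np.cos(a),np.sin(a)]);uy=np.array([-np.sin(a),np.cos(a)])
X=(P[...,:2]-[610,-138])@ux;Y=(P[...,:2]-[610,-138])@uy;Z=P[...,2]
m=np.zeros(Z.shape,bool);m[130:215,225:340]=1
for y in range(-62,-24,2):
    q=m&(abs(Y-y)<1)&(abs(X)<20)&(Z>15)
    q2=m&(abs(Y-y)<1)&(Z>45)
    if q.sum()>5: print(y,q.sum(),round(np.median(Z[q]),1),np.round([X[q2].min(),X[q2].max()],1) if q2.any() else '')
# bay-2 pins and seat
m=np.zeros(Z.shape,bool);m[25:160,200:360]=1
for nm,x0,y0 in(('p',-25,-23),('p',25,-23),('p',-25,23),('p',25,23)):
    q=m&(np.hypot(X-x0,Y-y0)<9)&(Z>42)&(Z<56); print(nm,q.sum(),np.round([X[q].mean(),Y[q].mean(),Z[q].max()],1) if q.any() else '')
q=m&(abs(Z-23)<2)&(abs(X)<24)&(abs(Y)<32);print('seat2',np.round([X[q].min(),X[q].max(),Y[q].min(),Y[q].max()],1))
for y0 in(-10,0,10):
    q=m&(Z>6)&(Z<12)&(abs(Y-y0)<5)&(abs(X)>30)&(abs(X)<60);print('base x',np.round([X[q].min(),X[q].max()],1))
E
```

```text
-62 121 23.3 
-60 99 23.2 [-24.5  27.2]
-58 29 42.3 [-27.4  26.8]
-56 49 44.7 [-3.2  4.2]
-54 71 46.8 [-7.3  7.3]
-52 48 47.2 [-22.3  20.2]
-50 231 52.2 [-22.8  22.4]
-48 247 54.2 [-22.7  22.5]
-46 315 55.2 [-23.1  22.4]
-44 318 55.8 [-23.1  22.7]
-42 334 56.1 [-23.4  22.6]
-40 353 55.8 [-23.3  22.6]
-38 357 55.3 [-23.3  22.7]
-36 389 54.4 [-23.1  22.8]
-34 408 52.4 [-23.   22.2]
-32 513 48.6 [-23.1  22.5]
-30 470 31.1 [-22.   22.5]
-26 206 23.1 [-26.7  26. ]
p 113 [-25.2 -23.2  52.3]
p 119 [ 24.8 -23.2  52.2]
p 158 [-25.5  22.4  52.3]
p 158 [25.1 22.4 52.5]
seat2 [-23.9  23.9 -31.1  31.5]
base x [-44.2  43.7]
base x [-44.3  43.7]
base x [-44.3  43.7]
```

```bash
python3 -m pendant '[[[0.5,0.2,4],[0,0,0]],[[0.5,0.2,7],[0,0,0]],[[0.5,0.2,10],[0,0,0]],[[0.5,0.2,13],[0,0,0]],[[0.5,0.2,16],[0,0,0]],[[0.5,0.2,16],[0,0,0]],[[0.5,0.2,16],[0,0,0]],[[0.5,0.2,16],[0,0,0]]]'; python3 -c "
from h import *
go(616.8,-221.6,18,4.6)"
```

```text
t: 15.8
tcp_pos: [0.617, -0.2213, 0.042]
tcp_rot: [0.0, 0.678, 0.735, 0.0]
force: [0.0, -0.3, -0.2]
width: 0.0421
grasp_force: 81.7
t15.8 tcp [ 617.  -221.3   42. ] yaw4.6 -> shift [-0.3 -0.2 24. ] turn [ 0.  0. -0.] F [ 0.  -0.3 -0.2] w 42.1 g 81.7
```

```bash
python3 -m pendant '[[[0,0,4],[0,0,0]],[[0,0,8],[0,0,0]],[[0,0,12],[0,0,0]],[[0,0,16],[0,0,0]],[[0,0,20],[0,0,0]],[[0,0,23],[0,0,0]],[[0,0,23],[0,0,0]],[[0,0,23],[0,0,0]]]'; python3 -c "
from h import *
go(616.8,-221.6,17,4.6)"
```

```text
t: 16.6
tcp_pos: [0.6164, -0.2218, 0.0182]
tcp_rot: [-0.0, 0.678, 0.735, -0.0]
force: [2.5, -4.4, -12.2]
width: 0.0422
grasp_force: 82.5
t16.6 tcp [ 616.4 -221.8   18.2] yaw4.6 -> shift [0.1 0.4 1.2] turn [-0.1  0.  -0. ] F [  2.5  -4.4 -12.2] w 42.2 g 82.5
```

```bash
python3 -m pendant '[[[0,0,1],[0,0,0]],[[0,0,2],[0,0,0]],[[0,0,2],[0,0,0]],[[0,0,2],[0,0,0]],[[0,0,2],[0,0,0]],[[0,0,2],[0,0,0]],[[0,0,2],[0,0,0]],[[0,0,2],[0,0,0]]]';  python3 -m pendant '[[[0,0,0],[0,0,0]],[[0,0,0],[0,0,0]],[[0,0,0],[0,0,0]],[[0,0,0],[0,0,0]],[[0,0,-10],[0,0,0]],[[0,0,-50],[0,0,0]],[[0,0,-100],[0,0,0]],[[0,0,-125],[0,0,0]]]' 0.3;  python3 -m pendant '[[[0,0,0],[0,0,0]],[[-30,0,0],[0,0,0]],[[-60,0,0],[0,0,0]],[[-60,0,0],[0,0,0]],[[-60,0,0],[0,0,0]],[[-60,0,0],[0,0,0]],[[-60,0,0],[0,0,0]],[[-60,0,0],[0,0,0]]]';python3 -c "
from h import *
go(448.6,155.6,130,21.7)
c=snap('wrist','w8');P=cloud(c)
H=hsv(c);h,s,v=[H[...,i].astype(int) for i in range(3)]
blue=(h>100)&(h<125)&(s>100);org=((h<14)|(h>172))&(s>140)
print('new1',rect(P,blue&near(P,.6165,-.2217,.037,.02,.06)))
print('used3',rect(P,org&near(P,.603,-.055,.045,.02,.045)))
disc(c,P,.6165,-.2217,.036)
"
```

```text
t: 17.4
tcp_pos: [0.6165, -0.2219, 0.0177]
tcp_rot: [0.0, 0.679, 0.735, -0.001]
force: [-5.0, -3.9, 7.9]
width: 0.0419
grasp_force: 84.9
t: 18.2
tcp_pos: [0.6181, -0.2214, 0.1466]
tcp_rot: [0.002, 0.678, 0.735, 0.001]
force: [1.2, -0.1, -0.2]
width: 0.0596
grasp_force: 0.0
t: 19.0
tcp_pos: [0.6218, -0.2803, 0.142]
tcp_rot: [-0.0, 0.678, 0.735, 0.0]
force: [-0.2, -0.6, -0.4]
width: 0.0595
grasp_force: 0.0
t19.0 tcp [ 621.8 -280.3  142. ] yaw4.6 -> shift [ 448.5 -137.5   12.1] turn [  0.   -0.  -17.1] F [-0.2 -0.6 -0.4] w 59.5 g 0.0
new1 {'c': (615.4, -223.3), 's': (43.0, 59.3), 'yaw': np.float32(4.3), 'n': 2267, 'z': 35.6}
used3 {'c': (0.0, 0.0), 's': (0.0, 0.0), 'yaw': np.float32(0.0), 'n': 0, 'z': nan}
disc 615.4 -223.0 r 16.4 mean [ 615.5 -222.7]
  return _methods._mean(a, axis=axis, dtype=dtype,
  ret = ret.dtype.type(ret / rcount)
```

```bash
python3 -m pendant '[[[46,-13,0],[0,0,-2]],[[93,-27,0],[0,0,-4]],[[140,-41,0],[0,0,-6]],[[187,-55,0],[0,0,-8]],[[234,-69,0],[0,0,-11]],[[281,-83,0],[0,0,-13]],[[328,-97,0],[0,0,-15]],[[374,-115,0],[0,0,-17]]]'; python3 -m pendant '[[[0,0,0],[0,0,0]],[[0,0,0],[0,0,0]],[[0,0,0],[0,0,0]],[[0,0,0],[0,0,0]],[[0,0,0],[0,0,0]],[[0,0,0],[0,0,0]],[[0,0,0],[0,0,0]],[[0,0,0],[0,0,0]]]' 0.4;python3 - <<'E'
from h import *
c=snap('wrist','w9');P=cloud(c)
H=hsv(c);h,s,v=[H[...,i].astype(int) for i in range(3)]
blue=(h>100)&(h<125)&(s>100)
tan=(h>8)&(h<30)&(s>40)
print('sheet1',rect(P,~blue&tan&near(P,.4485,.1558,.036,.053,.066)))
print('new2',rect(P,near(P,.4485,.1558,.036,.048,.066)))
print('base',rect(P,blue&near(P,.4485,.1558,.07,-.0,.012)))
go(448.6,155.6,80,21.7)
c=snap('side','s9');P=cloud(c);H=hsv(c);h,s,v=[H[...,i].astype(int) for i in range(3)]
org=((h<14)|(h>172))&(s>140)
print('store base',rect(P,org&near(P,.451,-.313,.075,-.005,.011)))
E
```

```text
t: 19.85
tcp_pos: [0.4765, 0.0844, 0.1422]
tcp_rot: [0.0, 0.562, 0.827, 0.0]
force: [0.7, 0.8, -0.4]
width: 0.0596
grasp_force: 0.0
t: 20.65
tcp_pos: [0.4773, 0.0824, 0.1419]
tcp_rot: [-0.0, 0.562, 0.827, 0.0]
force: [-0.5, 0.6, 0.2]
width: 0.0511
grasp_force: 0.0
sheet1 {'c': (449.3, 155.7), 's': (36.3, 56.7), 'yaw': np.float32(21.5), 'n': 4345, 'z': 59.3}
new2 {'c': (448.6, 155.8), 's': (44.0, 70.5), 'yaw': np.float32(22.9), 'n': 5567, 'z': 59.1}
base {'c': (448.8, 156.1), 's': (74.3, 93.8), 'yaw': np.float32(22.1), 'n': 3907, 'z': 7.2}
t20.7 tcp [477.2  82.4 141.9] yaw21.6 -> shift [78.6  0.3 61.9] turn [-0.  -0.  -0.1] F [ 0.6 -0.4  0.1] w 51.0 g 0.0
store base {'c': (451.8, -303.4), 's': (126.1, 74.2), 'yaw': np.float32(-4.0), 'n': 416, 'z': 4.0}
```

```bash
python3 -m pendant '[[[45,0.5,0],[0,0,0]],[[78.6,1,25],[0,0,0]],[[78.6,1,60],[0,0,0]],[[78.6,1,75],[0,0,0]],[[78.6,1,75],[0,0,0]],[[78.6,1,75],[0,0,0]],[[78.6,1,75],[0,0,0]],[[78.6,1,75],[0,0,0]]]' 0.4; python3 -c "
from h import *
go(449.1,155.7,52.5,21.7)"
```

```text
t: 21.55
tcp_pos: [0.4499, 0.1559, 0.0678]
tcp_rot: [0.0, 0.563, 0.827, 0.001]
force: [0.1, -0.8, 0.2]
width: 0.0513
grasp_force: 0.0
t21.6 tcp [449.9 155.9  67.8] yaw21.5 -> shift [ 0.1 -0.8 15.3] turn [ 0.1  0.  -0.2] F [ 0.1 -0.8  0.2] w 51.3 g 0.0
```

```bash
python3 -m pendant '[[[0,-0.5,8],[0,0,0]],[[0,-0.5,15],[0,0,0]],[[0,-0.5,15],[0,0,0]],[[0,-0.5,15],[0,0,0]],[[0,-0.5,15],[0,0,0]],[[0,-0.5,15],[0,0,0]],[[0,-0.5,15],[0,0,0]],[[0,-0.5,15],[0,0,0]]]' 0.4;python3 -m pendant '[[[0,0,0],[0,0,0]],[[0,0,0],[0,0,0]],[[0,0,0],[0,0,0]],[[0,0,0],[0,0,0]],[[0,0,0],[0,0,0]],[[0,0,0],[0,0,0]],[[0,0,0],[0,0,0]],[[0,0,0],[0,0,0]]]' 1 40; python3 -c "
from h import *
go(449.1,155.7,52.5,21.7)"
```

```text
t: 22.35
tcp_pos: [0.4488, 0.1558, 0.052]
tcp_rot: [0.0, 0.562, 0.827, 0.0]
force: [0.4, -0.0, -0.4]
width: 0.0509
grasp_force: 0.0
t: 23.15
tcp_pos: [0.4488, 0.1558, 0.0522]
tcp_rot: [0.0, 0.562, 0.827, 0.0]
force: [-0.9, -0.2, 8.7]
width: 0.0345
grasp_force: 39.0
t23.1 tcp [448.8 155.8  52.2] yaw21.6 -> shift [-0.2  0.2 -0.3] turn [ 0.   0.  -0.1] F [-0.9 -0.2  8.7] w 34.5 g 39.0
```

```bash
cat >> h.py <<'E'
def store(f,x=.451,y=-.313,zt=.028):
    c=snap('top',f);P=cloud(c);H=hsv(c);h,s,v=[H[...,i].astype(int) for i in range(3)]
    org=((h<14)|(h>172))&(s>140); tan=(h>8)&(h<30)&(s>40)&(s<140)
    print('store base',rect(P,org&near(P,x,y,.09,-.005,.011)))
    print('top',rect(P,org&near(P,x,y,.05,zt-.006,zt+.006)))
    return c,P
def supply(f,zt,x=.4488,y=.156,n='wrist'):
    c=snap(n,f);P=cloud(c);H=hsv(c);h,s,v=[H[...,i].astype(int) for i in range(3)]
    blue=(h>100)&(h<125)&(s>100)
    print('top',rect(P,blue&near(P,x,y,.038,zt-.002,zt+.0045)))
    print('sheet',rect(P,~blue&(h>8)&(h<30)&(s>40)&near(P,x,y,.038,zt-.003,zt+.0045)))
    print('base',rect(P,blue&near(P,x,y,.07,-.002,.012)))
E
python3 -m pendant '[[[0,0,-5],[0,0,0]],[[0,0,-30],[0,0,0]],[[0,0,-60],[0,0,0]],[[0,0,-85],[0,0,0]],[[0,0,-85],[0,0,0]],[[0,0,-85],[0,0,0]],[[0,0,-85],[0,0,0]],[[0,0,-85],[0,0,0]]]'; python3 -c "
from h import *
store('t10')
go(451.5,-314,130,-3.5)"
```

```text
t: 23.95
tcp_pos: [0.4483, 0.1557, 0.1362]
tcp_rot: [-0.0, 0.562, 0.827, -0.001]
force: [0.1, 0.5, -0.2]
width: 0.0345
grasp_force: 40.1
store base {'c': (450.8, -295.3), 's': (92.6, 72.9), 'yaw': np.float32(-3.4), 'n': 603, 'z': 6.0}
top {'c': (451.0, -293.3), 's': (60.4, 44.0), 'yaw': np.float32(-3.4), 'n': 261, 'z': 28.0}
t24.0 tcp [448.4 155.8 136.3] yaw21.6 -> shift [-438.  -169.9    6.4] turn [-0.1  0.  25.1] F [ 0.2  0.2 -0.2] w 34.5 g 40.1
```

```bash
python3 -m pendant '[[[-46,-18,0],[0,0,3]],[[-92,-36,0],[0,0,6]],[[-138,-54,0],[0,0,9]],[[-184,-72,0],[0,0,12]],[[-230,-90,0],[0,0,15]],[[-276,-108,0],[0,0,18]],[[-322,-126,0],[0,0,21]],[[-368,-144,0],[0,0,25]]]'; python3 -m pendant '[[[-40,0,0],[0,0,0]],[[-52,0,30],[0,0,0]],[[-52,0,50],[0,0,0]],[[-52,0,50],[0,0,0]],[[-52,0,50],[0,0,0]],[[-52,0,50],[0,0,0]],[[-52,0,50],[0,0,0]],[[-52,0,50],[0,0,0]]]'; python3 -c "
from h import *
go(451,-293.6,29,-3.5)
c=snap('wrist','w11');P=cloud(c);H=hsv(c);h,s,v=[H[...,i].astype(int) for i in range(3)]
p=ctrl.read_state()['tcp_pos']
print('sheet',rect(P,(h>8)&(h<30)&(s>40)&(s<150)&near(P,p[0],p[1],.04,p[2]-.01,p[2]+.02)))
org=((h<14)|(h>172))&(s>140)
print('store',rect(P,org&near(P,.451,-.294,.08,-.005,.012)))
"
```

```text
t: 24.8
tcp_pos: [0.4496, -0.2413, 0.1365]
tcp_rot: [-0.0, 0.729, 0.685, -0.0]
force: [1.1, 0.2, -1.1]
width: 0.0343
grasp_force: 40.1
t: 25.6
tcp_pos: [0.4474, -0.2913, 0.0876]
tcp_rot: [0.001, 0.728, 0.686, 0.0]
force: [-0.9, 0.2, 0.1]
width: 0.034
grasp_force: 40.1
t25.6 tcp [ 447.4 -291.3   87.6] yaw-3.4 -> shift [-2.1  3.7 58.6] turn [0.  0.  0.1] F [-0.9  0.2  0.1] w 34.0 g 40.1
sheet {'c': (446.1, -291.5), 's': (57.1, 36.1), 'yaw': np.float32(-3.4), 'n': 7723, 'z': 94.7}
store {'c': (450.3, -281.9), 's': (76.8, 74.1), 'yaw': np.float32(-3.5), 'n': 3980, 'z': 7.3}
```

View pics/w11.png

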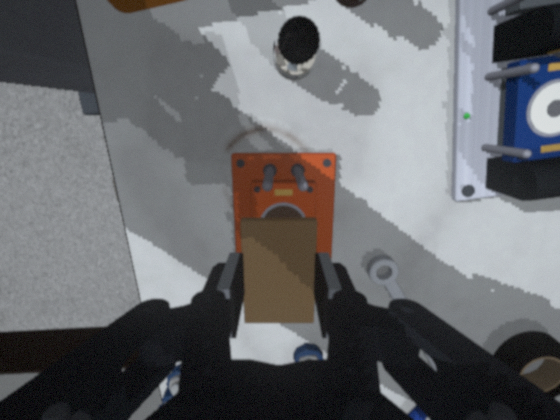

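```bash
python3 -m pendant '[[[-2.2,3.6,20],[0,0,0]],[[-2.2,3.6,35],[0,0,0]],[[-2.2,3.6,45],[0,0,0]],[[-2.2,3.6,52],[0,0,0]],[[-2.2,3.6,58],[0,0,0]],[[-2.2,3.6,58],[0,0,0]],[[-2.2,3.6,58],[0,0,0]],[[-2.2,3.6,58],[0,0,0]]]'; python3 -c "
from h import *
go(451,-293.6,29,-3.5)"
```

```text
t: 26.45
tcp_pos: [0.4506, -0.2937, 0.0291]
tcp_rot: [0.0, 0.728, 0.686, 0.0]
force: [0.1, 0.2, -0.2]
width: 0.0341
grasp_force: 40.1
t26.4 tcp [ 450.6 -293.7   29.1] yaw-3.4 -> shift [0.2 0.4 0.1] turn [0.  0.  0.1] F [ 0.1  0.2 -0.2] w 34.1 g 40.1
```

```bash
python3 -m pendant '[[[0,0,0.5],[0,0,0]],[[0,0,0.5],[0,0,0]],[[0,0,0.5],[0,0,0]],[[0,0,0.5],[0,0,0]],[[0,0,-20],[0,0,0]],[[0,0,-70],[0,0,0]],[[0,0,-110],[0,0,0]],[[0,0,-110],[0,0,0]]]' 0.4;  python3 -c "
from h import *
go(603.5,-55,140,4.6)"
```

```text
t: 27.25
tcp_pos: [0.4525, -0.2948, 0.1437]
tcp_rot: [0.003, 0.728, 0.685, 0.001]
force: [0.6, 0.7, -0.9]
width: 0.0513
grasp_force: 0.0
t27.2 tcp [ 452.5 -294.8  143.7] yaw-3.5 -> shift [248.5 136.2   3.7] turn [ 0.3  0.2 -8.1] F [ 0.6  0.7 -0.9] w 51.3 g 0.0
```

```bash
python3 -m pendant '[[[43,23,0],[0,0,-2]],[[86,46,0],[0,0,-4]],[[129,69,0],[0,0,-6]],[[172,92,0],[0,0,-8.1]],[[215,115,0],[0,0,-8.1]],[[248,136,0],[0,0,-8.1]],[[248,136,0],[0,0,-8.1]],[[248,136,0],[0,0,-8.1]]]' 0.3;  python3 -c "
from h import *
go(603.5,-55,18,4.6)
store('t12',.451,-.294)"
```

```text
t: 28.05
tcp_pos: [0.6011, -0.0534, 0.1384]
tcp_rot: [-0.0, 0.677, 0.736, -0.0]
force: [0.5, -1.1, 0.6]
width: 0.0595
grasp_force: 0.0
t28.1 tcp [601.1 -53.4 138.4] yaw4.8 -> shift [ -1.8   2.4 120.4] turn [-0.  -0.   0.2] F [ 0.5 -1.1  0.6] w 59.5 g 0.0
store base {'c': (0.0, 0.0), 's': (0.0, 0.0), 'yaw': np.float32(0.0), 'n': 0, 'z': nan}
top {'c': (0.0, 0.0), 's': (0.0, 0.0), 'yaw': np.float32(0.0), 'n': 0, 'z': nan}
  return _methods._mean(a, axis=axis, dtype=dtype,
  ret = ret.dtype.type(ret / rcount)
```

```bash
python3 -m pendant '[[[-1.8,2.2,40],[0,0,0.2]],[[-1.8,2.2,75],[0,0,0.2]],[[-1.8,2.2,75],[0,0,0.2]],[[-1.8,2.2,80],[0,0,0.2]],[[-1.8,2.2,90],[0,0,0.2]],[[-1.8,2.2,100],[0,0,0.2]],[[-1.8,2.2,110],[0,0,0.2]],[[-1.8,2.2,120],[0,0,0.2]]]'; python3 -m pendant '[[[0,0,0],[0,0,0]],[[0,0,0],[0,0,0]],[[0,0,0],[0,0,0]],[[0,0,0],[0,0,0]],[[0,0,0],[0,0,0]],[[0,0,0],[0,0,0]],[[0,0,0],[0,0,0]],[[0,0,0],[0,0,0]]]' 1 80; python3 -c "
from h import *
go(603.5,-55,18,4.6)"
```

```text
t: 28.9
tcp_pos: [0.6035, -0.0559, 0.0184]
tcp_rot: [0.0, 0.679, 0.734, 0.0]
force: [0.6, -0.2, -0.4]
width: 0.06
grasp_force: 0.0
t: 29.7
tcp_pos: [0.6033, -0.0557, 0.0188]
tcp_rot: [-0.0, 0.679, 0.734, -0.0]
force: [1.5, 1.8, -12.6]
width: 0.042
grasp_force: 82.5
t29.7 tcp [603.3 -55.7  18.8] yaw4.5 -> shift [0.7 0.3 0.8] turn [-0.  -0.  -0.1] F [  1.5   1.8 -12.6] w 42.0 g 82.5
```

```bash
python3 -m pendant '[[[0,0,-6],[0,0,0]],[[0,0,-14],[0,0,0]],[[0,0,-24],[0,0,0]],[[0,0,-40],[0,0,0]],[[0,0,-70],[0,0,0]],[[0,0,-110],[0,0,0]],[[0,0,-115],[0,0,0]],[[0,0,-115],[0,0,0]]]'; python3 -c "
from h import *
go(451,-240,130,-3.5)"
```

```text
t: 30.5
tcp_pos: [0.6044, -0.0563, 0.1365]
tcp_rot: [0.002, 0.679, 0.734, 0.001]
force: [0.6, 0.2, -0.5]
width: 0.0422
grasp_force: 84.8
t30.5 tcp [604.4 -56.3 136.5] yaw4.4 -> shift [-171.3 -167.2    6.1] turn [0.2 0.  7.9] F [ 0.6  0.2 -0.5] w 42.2 g 84.8
```

```bash
python3 -m pendant '[[[-41,-24,0],[0,0,2]],[[-82,-48,0],[0,0,4]],[[-123,-72,0],[0,0,6]],[[-164,-96,0],[0,0,7.9]],[[-205,-120,0],[0,0,7.9]],[[-246,-144,0],[0,0,7.9]],[[-287,-168,0],[0,0,7.9]],[[-305,-178,0],[0,0,7.9]]]'; python3 -m pendant '[[[0,0,0],[0,0,0]],[[0,0,0],[0,0,0]],[[0,0,0],[0,0,0]],[[0,0,0],[0,0,0]],[[0,0,0],[0,0,0]],[[0,0,0],[0,0,0]],[[0,0,0],[0,0,0]],[[0,0,0],[0,0,0]]]'; python3 - <<'E'
from h import *
go(451,-293.6,80,-3.5)
c=snap('wrist','w13');P=cloud(c);H=hsv(c);h,s,v=[H[...,i].astype(int) for i in range(3)]
p=ctrl.read_state()['tcp_pos']
org=((h<14)|(h>172))&(s>140)
print('held',rect(P,org&near(P,p[0],p[1],.045,p[2]+.01,p[2]+.025)))
print('store',rect(P,org&near(P,.451,-.294,.08,-.005,.012)))
print('sheet',rect(P,(h>8)&(h<30)&(s>40)&(s<150)&near(P,.451,-.294,.045,.03,.04)))
print('used a',rect(P,org&near(P,.451,-.294,.045,.026,.033)))
E
```

```text
t: 31.3
tcp_pos: [0.4462, -0.378, 0.1332]
tcp_rot: [-0.0, 0.73, 0.684, -0.001]
force: [-0.3, 0.7, -0.9]
width: 0.042
grasp_force: 84.7
t: 32.1
tcp_pos: [0.4498, -0.3738, 0.1339]
tcp_rot: [-0.0, 0.728, 0.686, -0.0]
force: [0.5, -0.5, -0.8]
width: 0.0422
grasp_force: 84.7
t32.1 tcp [ 449.8 -373.8  133.9] yaw-3.4 -> shift [80.1 -3.6 53.9] turn [-0.  -0.   0.1] F [ 0.5 -0.5 -0.8] w 42.2 g 84.7
held {'c': (448.4, -372.9), 's': (60.3, 43.6), 'yaw': np.float32(-2.5), 'n': 6303, 'z': 150.8}
store {'c': (450.0, -290.8), 's': (93.8, 74.1), 'yaw': np.float32(-3.2), 'n': 4778, 'z': 7.2}
sheet {'c': (448.8, -293.1), 's': (57.4, 38.6), 'yaw': np.float32(-2.5), 'n': 3858, 'z': 35.3}
used a {'c': (449.2, -289.0), 's': (59.5, 44.1), 'yaw': np.float32(-3.5), 'n': 1083, 'z': 29.2}
```

View pics/w13.png

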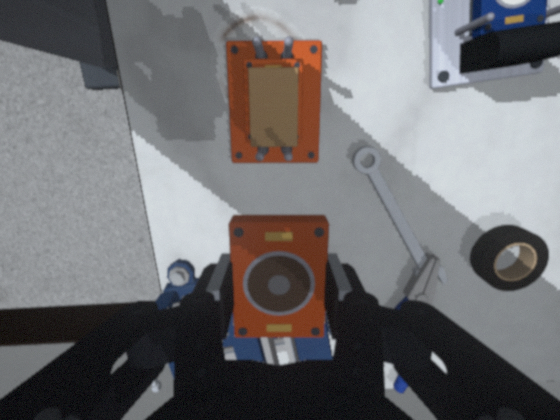

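```bash
python3 -m pendant '[[[45,-1,0],[0,0,0]],[[82,-3.3,20],[0,0,0]],[[82,-3.3,50],[0,0,0]],[[82,-3.3,55],[0,0,0]],[[82,-3.3,55],[0,0,0]],[[82,-3.3,55],[0,0,0]],[[82,-3.3,55],[0,0,0]],[[82,-3.3,55],[0,0,0]]]'; python3 -c "
from h import *
go(451.4,-291.8,31.2,-3.3)"
```

```text
t: 32.95
tcp_pos: [0.4516, -0.2925, 0.0797]
tcp_rot: [0.001, 0.728, 0.685, 0.0]
force: [0.1, -0.1, -1.5]
width: 0.0418
grasp_force: 84.7
t33.0 tcp [ 451.6 -292.5   79.7] yaw-3.5 -> shift [ 0.7 -0.3 48.5] turn [ 0.1  0.  -0.2] F [ 0.1 -0.1 -1.5] w 41.8 g 84.7
```

```bash
python3 -m pendant '[[[0.7,-0.2,20],[0,0,0]],[[0.7,-0.2,30],[0,0,0]],[[0.7,-0.2,38],[0,0,0]],[[0.7,-0.2,44],[0,0,0]],[[0.7,-0.2,48.5],[0,0,0]],[[0.7,-0.2,48.5],[0,0,0]],[[0.7,-0.2,48.5],[0,0,0]],[[0.7,-0.2,48.5],[0,0,0]]]'; python3 -c "
from h import *
go(451.4,-291.8,31.2,-3.3)"
```

```text
t: 33.75
tcp_pos: [0.4514, -0.2911, 0.0305]
tcp_rot: [0.0, 0.728, 0.686, 0.0]
force: [-0.2, -0.1, -1.9]
width: 0.042
grasp_force: 84.7
t33.8 tcp [ 451.4 -291.1   30.5] yaw-3.4 -> shift [-0.7  0.1 -0.7] turn [ 0.   0.  -0.1] F [-0.2 -0.1 -1.9] w 42.0 g 84.7
```

```bash
python3 -m pendant '[[[0,0,0.7],[0,0,0]],[[0,0,0.7],[0,0,0]],[[0,0,0.7],[0,0,0]],[[0,0,0.7],[0,0,0]],[[0,0,-10],[0,0,0]],[[0,0,-50],[0,0,0]],[[0,0,-100],[0,0,0]],[[0,0,-115],[0,0,0]]]' 0.3;  python3 -m pendant '[[[50,0,0],[0,0,0]],[[100,0,0],[0,0,0]],[[150,0,0],[0,0,0]],[[200,0,0],[0,0,-4]],[[250,0,0],[0,0,-10]],[[300,0,0],[0,0,-17]],[[350,0,0],[0,0,-25]],[[376,5,0],[0,0,-25]]]'; python3 -m pendant '[[[0,0,0],[0,0,0]],[[0,0,0],[0,0,0]],[[0,0,0],[0,0,0]],[[0,0,0],[0,0,0]],[[0,0,0],[0,0,0]],[[0,0,0],[0,0,0]],[[0,0,0],[0,0,0]],[[0,0,0],[0,0,0]]]';  python3 - <<'E'
from h import *
supply('w14',.052)
store('t14',.451,-.292,.046)
go(448.7,155.6,70,21.7)
E
```

```text
t: 34.55
tcp_pos: [0.4527, -0.2916, 0.1504]
tcp_rot: [0.003, 0.728, 0.686, 0.001]
force: [0.3, -0.7, -1.6]
width: 0.0599
grasp_force: 0.0
t: 35.35
tcp_pos: [0.4783, 0.0881, 0.1465]
tcp_rot: [0.0, 0.559, 0.829, 0.001]
force: [0.5, -0.7, 0.5]
width: 0.0601
grasp_force: 0.0
t: 36.15
tcp_pos: [0.4787, 0.0838, 0.1454]
tcp_rot: [-0.0, 0.562, 0.827, -0.0]
force: [0.3, 0.1, 0.1]
width: 0.0598
grasp_force: 0.0
top {'c': (447.7, 158.2), 's': (43.9, 66.9), 'yaw': np.float32(22.9), 'n': 3041, 'z': 53.2}
sheet {'c': (449.0, 154.7), 's': (12.0, 51.3), 'yaw': np.float32(21.9), 'n': 214, 'z': 53.5}
base {'c': (448.9, 156.0), 's': (74.6, 94.1), 'yaw': np.float32(22.6), 'n': 3825, 'z': 7.2}
store base {'c': (450.8, -289.6), 's': (94.1, 72.1), 'yaw': np.float32(-3.7), 'n': 537, 'z': 6.0}
top {'c': (451.9, -290.1), 's': (59.9, 43.9), 'yaw': np.float32(-2.4), 'n': 286, 'z': 46.2}
t36.2 tcp [478.7  83.9 145.4] yaw21.6 -> shift [77.7 -1.5 75.4] turn [-0.  -0.  -0.1] F [-0.4 -0.3  0.1] w 59.4 g 0.0
```

```bash
python3 - <<'E'
from h import *
c=load('w14');P=cloud(c);disc(c,P,.4487,.1557,.053)
H=hsv(c);h,s,v=[H[...,i].astype(int) for i in range(3)]
blue=(h>100)&(h<125)&(s>100)
m=(blue&near(P,.4487,.1557,.038,.050,.0565)).astype(np.uint8)
m=cv2.morphologyEx(m,cv2.MORPH_OPEN,np.ones((9,9)))>0; print(rect(P,m))
E
python3 -m pendant '[[[45,-1,0],[0,0,0]],[[78,-1.5,25],[0,0,0]],[[78,-1.5,65],[0,0,0]],[[78,-1.5,80],[0,0,0]],[[78,-1.5,80],[0,0,0]],[[78,-1.5,80],[0,0,0]],[[78,-1.5,80],[0,0,0]],[[78,-1.5,80],[0,0,0]]]' 0.3; python3 -c "
from h import *
go(448.7,155.7,36,21.7)
c=snap('wrist','w15');P=cloud(c);disc(c,P,.4487,.1557,.053)"
```

```text
disc 449.3 154.8 r 16.4 mean [449.1 155. ]
{'c': (449.1, 154.9), 's': (43.9, 59.7), 'yaw': np.float32(22.7), 'n': 1856, 'z': 53.2}
t: 37.05
tcp_pos: [0.4493, 0.1559, 0.0664]
tcp_rot: [0.001, 0.563, 0.827, 0.001]
force: [-0.0, -0.2, -0.2]
width: 0.0596
grasp_force: 0.0
t37.0 tcp [449.3 155.9  66.4] yaw21.5 -> shift [ 0.  -0.6 30.4] turn [ 0.1  0.  -0.2] F [-0.  -0.2 -0.2] w 59.6 g 0.0
disc 449.3 154.7 r 16.6 mean [449.1 155.3]
```

```bash
python3 -m pendant '[[[-0.8,-0.2,10],[0,0,-0.6]],[[-0.8,-0.2,20],[0,0,-0.6]],[[-0.8,-0.2,30.4],[0,0,-0.6]],[[-0.8,-0.2,30.4],[0,0,-0.6]],[[-0.8,-0.2,30.4],[0,0,-0.6]],[[-0.8,-0.2,30.4],[0,0,-0.6]],[[-0.8,-0.2,30.4],[0,0,-0.6]],[[-0.8,-0.2,30.4],[0,0,-0.6]]]'; python3 -m pendant '[[[0,0,0],[0,0,0]],[[0,0,0],[0,0,0]],[[0,0,0],[0,0,0]],[[0,0,0],[0,0,0]],[[0,0,0],[0,0,0]],[[0,0,0],[0,0,0]],[[0,0,0],[0,0,0]],[[0,0,0],[0,0,0]]]' 1 80; python3 -m pendant '[[[0,0,-10],[0,0,0]],[[0,0,-40],[0,0,0]],[[0,0,-80],[0,0,0]],[[0,0,-100],[0,0,0]],[[0,0,-100],[0,0,0]],[[0,0,-100],[0,0,0]],[[0,0,-100],[0,0,0]],[[0,0,-100],[0,0,0]]]'; python3 -c "
from h import *
go(610.2,-137.8,138,4.6)"
```

```text
t: 37.9
tcp_pos: [0.4489, 0.1552, 0.0353]
tcp_rot: [0.0, 0.558, 0.83, 0.0]
force: [0.8, -0.0, 0.7]
width: 0.06
grasp_force: 0.0
t: 38.7
tcp_pos: [0.449, 0.1552, 0.0356]
tcp_rot: [0.0, 0.558, 0.83, 0.0]
force: [-3.8, -1.3, 15.9]
width: 0.0423
grasp_force: 79.2
t: 39.5
tcp_pos: [0.4482, 0.155, 0.1342]
tcp_rot: [-0.001, 0.558, 0.83, -0.001]
force: [-0.2, -0.1, -1.0]
width: 0.0421
grasp_force: 82.1
t39.5 tcp [448.2 155.  134.2] yaw22.2 -> shift [-332.3   39.4   -3.9] turn [-0.1 -0.  17.6] F [-0.2 -0.1 -1. ] w 42.1 g 82.1
```

```bash
python3 -m pendant '[[[-48,6,0],[0,0,2]],[[-96,12,0],[0,0,5]],[[-144,18,0],[0,0,8]],[[-192,24,0],[0,0,11]],[[-240,30,0],[0,0,14]],[[-288,36,0],[0,0,17]],[[-332,40,0],[0,0,17.6]],[[-332,40,0],[0,0,17.6]]]'; python3 -m pendant '[[[0,0,30],[0,0,0]],[[0,0,60],[0,0,0]],[[0,0,70],[0,0,0]],[[0,0,70],[0,0,0]],[[0,0,70],[0,0,0]],[[0,0,70],[0,0,0]],[[0,0,70],[0,0,0]],[[0,0,70],[0,0,0]]]'; python3 - <<'E'
from h import *
go(610.3,-137.8,58,4.6)
c=snap('wrist','w16');P=cloud(c); 
H=hsv(c);h,s,v=[H[...,i].astype(int) for i in range(3)]
s0=ctrl.read_state()['tcp_pos']; blue=(h>100)&(h<125)&(s>100)
print('held',rect(P,blue&near(P,s0[0],s0[1],.045,s0[2]+.01,s0[2]+.025)))
E
```

```text
t: 40.3
tcp_pos: [0.6119, -0.1435, 0.1334]
tcp_rot: [0.0, 0.681, 0.732, -0.001]
force: [-1.0, 0.4, -1.5]
width: 0.0418
grasp_force: 82.0
t: 41.1
tcp_pos: [0.6114, -0.1374, 0.0658]
tcp_rot: [0.0, 0.678, 0.735, 0.0]
force: [0.3, -0.5, -0.7]
width: 0.0421
grasp_force: 82.0
t41.1 tcp [ 611.4 -137.4   65.8] yaw4.6 -> shift [-0.3 -1.1  7.8] turn [ 0.1  0.  -0. ] F [ 0.3 -0.5 -0.7] w 42.1 g 82.0
held {'c': (610.2, -137.7), 's': (43.7, 60.8), 'yaw': np.float32(4.6), 'n': 6683, 'z': 83.3}
```

```bash
python3 -m pendant '[[[-0.3,-1,8],[0,0,0]],[[-0.3,-1,12],[0,0,0]],[[-0.3,-1,15],[0,0,0]],[[-0.3,-1,18],[0,0,0]],[[-0.3,-1,21],[0,0,0]],[[-0.3,-1,24],[0,0,0]],[[-0.3,-1,24],[0,0,0]],[[-0.3,-1,24],[0,0,0]]]'; python3 -c "
from h import *
go(610.3,-137.8,18,4.6)"
```

```text
t: 41.95
tcp_pos: [0.6101, -0.1376, 0.041]
tcp_rot: [-0.0, 0.678, 0.735, -0.0]
force: [0.2, 0.5, -0.5]
width: 0.042
grasp_force: 82.1
t42.0 tcp [ 610.1 -137.6   41. ] yaw4.6 -> shift [-0.2  0.2 23. ] turn [-0. -0. -0.] F [ 0.2  0.5 -0.5] w 42.0 g 82.1
```

```bash
python3 -m pendant '[[[0,0,4],[0,0,0]],[[0,0,8],[0,0,0]],[[0,0,12],[0,0,0]],[[0,0,16],[0,0,0]],[[0,0,20],[0,0,0]],[[0,0,23],[0,0,0]],[[0,0,24.5],[0,0,0]],[[0,0,24.5],[0,0,0]]]'; python3 -c "
from h import *
go(610.3,-137.8,18,4.6)"
```

```text
t: 42.75
tcp_pos: [0.6099, -0.1375, 0.0177]
tcp_rot: [0.0, 0.678, 0.735, -0.0]
force: [-11.2, 0.3, 26.1]
width: 0.0421
grasp_force: 85.1
t42.8 tcp [ 609.9 -137.5   17.7] yaw4.6 -> shift [-0.3  0.3 -0.3] turn [-0.  0. -0.] F [-11.2   0.3  26.1] w 42.1 g 85.1
```

```bash
python3 -m pendant '[[[0,0,0],[0,0,0]],[[0,0,0],[0,0,0]],[[0,0,0],[0,0,0]],[[0,0,0],[0,0,0]],[[0,0,-10],[0,0,0]],[[0,0,-50],[0,0,0]],[[0,0,-100],[0,0,0]],[[0,0,-125],[0,0,0]]]' 0.3;  python3 -m pendant '[[[0,0,0],[0,0,0]],[[-30,0,0],[0,0,0]],[[-60,0,0],[0,0,0]],[[-60,0,0],[0,0,0]],[[-60,0,0],[0,0,0]],[[-60,0,0],[0,0,0]],[[-60,0,0],[0,0,0]],[[-60,0,0],[0,0,0]]]' 0.4;python3 -c "
from h import *
go(476.5,86,140,21.9)
c=snap('wrist','w17');P=cloud(c)
H=hsv(c);h,s,v=[H[...,i].astype(int) for i in range(3)]
blue=(h>100)&(h<125)&(s>100)
for x,y in((.6165,-.2217),(.6098,-.138)): print('new',rect(P,blue&near(P,x,y,.037,.02,.06)))
"
```

```text
t: 43.55
tcp_pos: [0.6112, -0.1375, 0.146]
tcp_rot: [0.002, 0.678, 0.735, 0.001]
force: [0.5, 0.1, -0.8]
width: 0.0603
grasp_force: 0.0
t: 44.35
tcp_pos: [0.6149, -0.1966, 0.1416]
tcp_rot: [-0.0, 0.678, 0.735, 0.0]
force: [0.6, -0.4, 0.1]
width: 0.0512
grasp_force: 0.0
t44.4 tcp [ 614.9 -196.6  141.6] yaw4.6 -> shift [ 292.9 -115.2    1.6] turn [  0.   -0.  -17.3] F [ 0.6 -0.4  0.1] w 51.2 g 0.0
new {'c': (615.1, -223.5), 's': (43.3, 59.8), 'yaw': np.float32(4.5), 'n': 1639, 'z': 35.7}
new {'c': (608.6, -139.6), 's': (43.6, 59.3), 'yaw': np.float32(5.0), 'n': 2280, 'z': 35.3}
```

Both seated at height 34 mm (bias 1.3). Next sheet_2.

```bash
python3 -m pendant '[[[44,-17,0],[0,0,-3]],[[88,-34,0],[0,0,-6]],[[132,-51,0],[0,0,-9]],[[176,-68,0],[0,0,-12]],[[220,-86,0],[0,0,-15]],[[264,-104,0],[0,0,-17.3]],[[293,-115,0],[0,0,-17.3]],[[293,-115,0],[0,0,-17.3]]]' 0.4; python3 -m pendant '[[[0,0,0],[0,0,0]],[[0,0,0],[0,0,0]],[[0,0,0],[0,0,0]],[[0,0,0],[0,0,0]],[[0,0,0],[0,0,0]],[[0,0,0],[0,0,0]],[[0,0,0],[0,0,0]],[[0,0,0],[0,0,0]]]';python3 - <<'E'
from h import *
supply('w18',.040)
store('t18',.451,-.291,.046)
go(449,155.4,60,21.9)
E
```

```text
t: 45.2
tcp_pos: [0.4754, 0.0895, 0.1421]
tcp_rot: [-0.0, 0.558, 0.83, 0.001]
force: [0.3, -0.9, -0.0]
width: 0.0515
grasp_force: 0.0
t: 46.0
tcp_pos: [0.4769, 0.0854, 0.1415]
tcp_rot: [-0.0, 0.56, 0.828, -0.0]
force: [0.6, 0.0, -0.2]
width: 0.0515
grasp_force: 0.0
top {'c': (0.0, 0.0), 's': (0.0, 0.0), 'yaw': np.float32(0.0), 'n': 0, 'z': nan}
sheet {'c': (450.0, 155.4), 's': (36.0, 55.5), 'yaw': np.float32(21.5), 'n': 3664, 'z': 41.3}
base {'c': (448.6, 156.2), 's': (74.3, 94.0), 'yaw': np.float32(21.9), 'n': 4357, 'z': 7.2}
store base {'c': (450.9, -289.1), 's': (94.0, 72.2), 'yaw': np.float32(-3.7), 'n': 538, 'z': 5.9}
top {'c': (451.8, -290.1), 's': (59.8, 44.1), 'yaw': np.float32(-3.5), 'n': 290, 'z': 46.1}
t46.1 tcp [476.9  85.5 141.5] yaw21.9 -> shift [75.3  0.2 81.5] turn [-0. -0. -0.] F [-0.3 -0.7 -1.1] w 51.4 g 0.0
  return _methods._mean(a, axis=axis, dtype=dtype,
  ret = ret.dtype.type(ret / rcount)
```

```bash
python3 -m pendant '[[[45,0.5,0],[0,0,0]],[[75.6,1,25],[0,0,0]],[[75.6,1,65],[0,0,0]],[[75.6,1,85],[0,0,0]],[[75.6,1,90],[0,0,0]],[[75.6,1,90],[0,0,0]],[[75.6,1,90],[0,0,0]],[[75.6,1,90],[0,0,0]]]' 0.4; python3 -c "
from h import *
go(449.8,155.4,34.3,21.7)"
```

```text
t: 46.9
tcp_pos: [0.4504, 0.156, 0.0526]
tcp_rot: [0.001, 0.56, 0.828, 0.001]
force: [0.6, 0.3, -0.8]
width: 0.0513
grasp_force: 0.0
t46.9 tcp [450.4 156.   52.6] yaw21.8 -> shift [-0.3 -0.8 18.3] turn [0.1 0.  0.1] F [ 0.6  0.3 -0.8] w 51.3 g 0.0
```

```bash
python3 -m pendant '[[[-0.3,-0.5,8],[0,0,0]],[[-0.3,-0.5,14],[0,0,0]],[[-0.3,-0.5,18],[0,0,0]],[[-0.3,-0.5,18],[0,0,0]],[[-0.3,-0.5,18],[0,0,0]],[[-0.3,-0.5,18],[0,0,0]],[[-0.3,-0.5,18],[0,0,0]],[[-0.3,-0.5,18],[0,0,0]]]' 0.4;python3 -m pendant '[[[0,0,0],[0,0,0]],[[0,0,0],[0,0,0]],[[0,0,0],[0,0,0]],[[0,0,0],[0,0,0]],[[0,0,0],[0,0,0]],[[0,0,0],[0,0,0]],[[0,0,0],[0,0,0]],[[0,0,0],[0,0,0]]]' 1 40;python3 -m pendant '[[[0,0,-5],[0,0,0]],[[0,0,-30],[0,0,0]],[[0,0,-70],[0,0,0]],[[0,0,-105],[0,0,0]],[[0,0,-105],[0,0,0]],[[0,0,-105],[0,0,0]],[[0,0,-105],[0,0,0]],[[0,0,-105],[0,0,0]]]'; python3 -c "
from h import *
go(452,-290.8,140,-3.3)
store('t19',.451,-.291,.046)"
```

```text
t: 47.7
tcp_pos: [0.4494, 0.1556, 0.0336]
tcp_rot: [0.0, 0.56, 0.828, 0.0]
force: [-0.6, 0.2, -1.1]
width: 0.0511
grasp_force: 0.0
t: 48.5
tcp_pos: [0.4494, 0.1556, 0.0338]
tcp_rot: [0.0, 0.56, 0.828, 0.0]
force: [-2.0, -0.7, 8.8]
width: 0.0346
grasp_force: 39.0
t: 49.3
tcp_pos: [0.4488, 0.1554, 0.1377]
tcp_rot: [-0.001, 0.56, 0.828, -0.001]
force: [-0.0, 0.1, 0.3]
width: 0.0346
grasp_force: 40.2
t49.3 tcp [448.8 155.4 137.7] yaw21.9 -> shift [-415.3 -163.3   -2.2] turn [-0.1  0.  25.2] F [-0.   0.1  0.3] w 34.6 g 40.2
store base {'c': (450.9, -289.5), 's': (93.5, 72.5), 'yaw': np.float32(-3.3), 'n': 538, 'z': 6.1}
top {'c': (452.0, -290.3), 's': (60.4, 44.0), 'yaw': np.float32(-2.1), 'n': 291, 'z': 45.8}
```

```bash
python3 -m pendant '[[[-46,-18,0],[0,0,3]],[[-92,-36,0],[0,0,6]],[[-138,-54,0],[0,0,9]],[[-184,-72,0],[0,0,12]],[[-230,-90,0],[0,0,15]],[[-276,-108,0],[0,0,18]],[[-322,-126,0],[0,0,21]],[[-368,-144,0],[0,0,25.2]]]'; python3 -m pendant '[[[-40,0,0],[0,0,0]],[[-49,3.5,20],[0,0,0]],[[-49,3.5,40],[0,0,0]],[[-49,3.5,40],[0,0,0]],[[-49,3.5,40],[0,0,0]],[[-49,3.5,40],[0,0,0]],[[-49,3.5,40],[0,0,0]],[[-49,3.5,40],[0,0,0]]]'; python3 -c "
from h import *
go(451.6,-290.3,46.8,-3.3)
c=snap('wrist','w20');P=cloud(c);H=hsv(c);h,s,v=[H[...,i].astype(int) for i in range(3)]
p=ctrl.read_state()['tcp_pos']
print('sheet',rect(P,(h>8)&(h<30)&(s>40)&(s<150)&near(P,p[0],p[1],.04,p[2]-.01,p[2]+.02)))
"
```

```text
t: 50.15
tcp_pos: [0.4521, -0.2415, 0.138]
tcp_rot: [-0.0, 0.728, 0.686, -0.0]
force: [0.4, 0.9, 0.1]
width: 0.0348
grasp_force: 40.2
t: 50.95
tcp_pos: [0.4537, -0.2888, 0.0992]
tcp_rot: [0.0, 0.727, 0.686, 0.0]
force: [-0.6, -0.5, -0.4]
width: 0.0346
grasp_force: 40.2
t51.0 tcp [ 453.7 -288.8   99.2] yaw-3.3 -> shift [-1.6 -2.  52.4] turn [ 0.  0. -0.] F [-0.6 -0.5 -0.4] w 34.6 g 40.2
sheet {'c': (452.7, -289.2), 's': (56.5, 36.5), 'yaw': np.float32(-3.3), 'n': 7715, 'z': 106.6}
```

```bash
python3 -m pendant '[[[-1.5,-2,20],[0,0,0]],[[-1.5,-2,33],[0,0,0]],[[-1.5,-2,41],[0,0,0]],[[-1.5,-2,47],[0,0,0]],[[-1.5,-2,52.3],[0,0,0]],[[-1.5,-2,52.3],[0,0,0]],[[-1.5,-2,52.3],[0,0,0]],[[-1.5,-2,52.3],[0,0,0]]]'; python3 -c "
from h import *
go(451.6,-290.3,46.4,-3.3)"
```

```text
t: 51.8
tcp_pos: [0.4514, -0.2902, 0.0463]
tcp_rot: [0.0, 0.727, 0.686, 0.0]
force: [0.1, -0.3, 0.0]
width: 0.0343
grasp_force: 40.2
t51.8 tcp [ 451.4 -290.2   46.3] yaw-3.3 -> shift [-0.1  0.2 -0.1] turn [ 0.  0. -0.] F [ 0.1 -0.3  0. ] w 34.3 g 40.2
```

```bash
python3 -m pendant '[[[0,0,0.2],[0,0,0]],[[0,0,0.2],[0,0,0]],[[0,0,0.2],[0,0,0]],[[0,0,0.2],[0,0,0]],[[0,0,-20],[0,0,0]],[[0,0,-60],[0,0,0]],[[0,0,-95],[0,0,0]],[[0,0,-95],[0,0,0]]]' 0.4;  python3 -m pendant '[[[50,0,0],[0,0,0]],[[100,0,0],[0,0,0]],[[150,0,0],[0,0,0]],[[200,0,0],[0,0,-4]],[[250,0,0],[0,0,-10]],[[300,0,0],[0,0,-17]],[[350,0,0],[0,0,-25]],[[376,5,0],[0,0,-25]]]' 0.3; python3 -m pendant '[[[0,0,0],[0,0,0]],[[0,0,0],[0,0,0]],[[0,0,0],[0,0,0]],[[0,0,0],[0,0,0]],[[0,0,0],[0,0,0]],[[0,0,0],[0,0,0]],[[0,0,0],[0,0,0]],[[0,0,0],[0,0,0]]]';  python3 - <<'E'
from h import *
supply('w21',.034)
c=load('w21');P=cloud(c);disc(c,P,.449,.1557,.035)
c,P=store('t21',.451,-.291,.046)
H=hsv(c);h,s,v=[H[...,i].astype(int) for i in range(3)]
print('sheet2',rect(P,near(P,.451,-.291,.03,.049,.057)))
go(449,155.4,60,21.9)
E
```

```text
t: 52.6
tcp_pos: [0.4531, -0.291, 0.1453]
tcp_rot: [0.003, 0.727, 0.686, 0.001]
force: [0.7, -0.1, 0.0]
width: 0.0517
grasp_force: 0.0
t: 53.4
tcp_pos: [0.4775, 0.0891, 0.1412]
tcp_rot: [-0.0, 0.558, 0.83, 0.001]
force: [-0.1, -1.2, 0.0]
width: 0.0597
grasp_force: 0.0
t: 54.2
tcp_pos: [0.4781, 0.0849, 0.1412]
tcp_rot: [0.0, 0.562, 0.827, -0.0]
force: [0.0, -0.1, -0.3]
width: 0.0598
grasp_force: 0.0
top {'c': (448.3, 157.6), 's': (44.2, 59.3), 'yaw': np.float32(21.8), 'n': 2694, 'z': 35.2}
sheet {'c': (448.4, 157.4), 's': (11.9, 51.1), 'yaw': np.float32(21.1), 'n': 180, 'z': 35.6}
base {'c': (448.7, 156.2), 's': (74.3, 94.0), 'yaw': np.float32(22.2), 'n': 4547, 'z': 7.2}
disc 448.5 157.5 r 16.5 mean [448.3 157.3]
store base {'c': (450.9, -289.2), 's': (93.3, 72.1), 'yaw': np.float32(-3.5), 'n': 522, 'z': 5.9}
top {'c': (451.7, -289.8), 's': (59.2, 43.9), 'yaw': np.float32(-3.3), 'n': 75, 'z': 46.3}
sheet2 {'c': (450.7, -290.4), 's': (56.2, 37.8), 'yaw': np.float32(-4.8), 'n': 395, 'z': 52.0}
t54.3 tcp [478.1  84.9 141.2] yaw21.7 -> shift [76.2 -1.1 81.2] turn [-0.  -0.  -0.2] F [-0.2  0.3  0.2] w 59.7 g 0.0
```

```bash
python3 -m pendant '[[[45,-0.5,0],[0,0,0]],[[78.3,-1.2,25],[0,0,-0.2]],[[78.3,-1.2,65],[0,0,-0.2]],[[78.3,-1.2,95],[0,0,-0.2]],[[78.3,-1.2,95],[0,0,-0.2]],[[78.3,-1.2,95],[0,0,-0.2]],[[78.3,-1.2,95],[0,0,-0.2]],[[78.3,-1.2,95],[0,0,-0.2]]]' 0.3; python3 -c "
from h import *
go(448.7,157.4,18,21.9)"
```

```text
t: 55.1
tcp_pos: [0.449, 0.1573, 0.0476]
tcp_rot: [0.001, 0.56, 0.828, 0.001]
force: [-0.3, 0.0, 0.4]
width: 0.0594
grasp_force: 0.0
t55.1 tcp [449.  157.3  47.6] yaw21.8 -> shift [ 0.2 -0.3 29.6] turn [ 0.1  0.  -0.1] F [-0.3  0.   0.4] w 59.4 g 0.0
```

```bash
python3 -m pendant '[[[0.2,-0.2,10],[0,0,0]],[[0.2,-0.2,20],[0,0,0]],[[0.2,-0.2,29.4],[0,0,0]],[[0.2,-0.2,29.4],[0,0,0]],[[0.2,-0.2,29.4],[0,0,0]],[[0.2,-0.2,29.4],[0,0,0]],[[0.2,-0.2,29.4],[0,0,0]],[[0.2,-0.2,29.4],[0,0,0]]]'; python3 -m pendant '[[[0,0,0],[0,0,0]],[[0,0,0],[0,0,0]],[[0,0,0],[0,0,0]],[[0,0,0],[0,0,0]],[[0,0,0],[0,0,0]],[[0,0,0],[0,0,0]],[[0,0,0],[0,0,0]],[[0,0,0],[0,0,0]]]' 1 80; python3 -m pendant '[[[0,0,-10],[0,0,0]],[[0,0,-40],[0,0,0]],[[0,0,-80],[0,0,0]],[[0,0,-118],[0,0,0]],[[0,0,-118],[0,0,0]],[[0,0,-118],[0,0,0]],[[0,0,-118],[0,0,0]],[[0,0,-118],[0,0,0]]]'; python3 -c "
from h import *
go(603.4,-54.1,135,4.6)"
```

```text
t: 55.9
tcp_pos: [0.448, 0.1574, 0.017]
tcp_rot: [0.0, 0.56, 0.828, 0.0]
force: [-0.5, -0.4, 0.5]
width: 0.0597
grasp_force: 0.0
t: 56.7
tcp_pos: [0.448, 0.1574, 0.0174]
tcp_rot: [0.0, 0.56, 0.828, 0.0]
force: [-3.0, -2.8, 15.8]
width: 0.042
grasp_force: 79.4
t: 57.5
tcp_pos: [0.4473, 0.1572, 0.134]
tcp_rot: [-0.001, 0.56, 0.828, -0.001]
force: [1.0, 0.0, -1.3]
width: 0.0419
grasp_force: 82.2
t57.5 tcp [447.3 157.2 134. ] yaw21.9 -> shift [-254.3   66.1   -1.2] turn [-0.1  0.  17.3] F [ 1.   0.  -1.3] w 41.9 g 82.2
```

```bash
python3 -m pendant '[[[-46,12,0],[0,0,3]],[[-92,24,0],[0,0,6]],[[-138,36,0],[0,0,9]],[[-184,48,0],[0,0,13]],[[-230,60,0],[0,0,17.3]],[[-254,66,0],[0,0,17.3]],[[-254,66,0],[0,0,17.3]],[[-254,66,0],[0,0,17.3]]]'; python3 -m pendant '[[[0,0,30],[0,0,0]],[[0,0,60],[0,0,0]],[[0,0,70],[0,0,0]],[[0,0,70],[0,0,0]],[[0,0,70],[0,0,0]],[[0,0,70],[0,0,0]],[[0,0,70],[0,0,0]],[[0,0,70],[0,0,0]]]'; python3 - <<'E'
from h import *
go(603.5,-54.2,58,4.6)
c=snap('wrist','w22');P=cloud(c); 
H=hsv(c);h,s,v=[H[...,i].astype(int) for i in range(3)]
s0=ctrl.read_state()['tcp_pos']; blue=(h>100)&(h<125)&(s>100)
print('held',rect(P,blue&near(P,s0[0],s0[1],.045,s0[2]+.01,s0[2]+.025)))
E
```

```text
t: 58.3
tcp_pos: [0.6031, -0.0535, 0.1336]
tcp_rot: [-0.001, 0.678, 0.735, -0.0]
force: [-0.2, 0.2, -0.4]
width: 0.042
grasp_force: 82.1
t: 59.1
tcp_pos: [0.604, -0.0538, 0.0655]
tcp_rot: [0.0, 0.678, 0.735, 0.0]
force: [-0.2, 0.2, -1.1]
width: 0.0423
grasp_force: 82.1
t59.1 tcp [604.  -53.8  65.5] yaw4.6 -> shift [-0.3 -0.6  7.5] turn [ 0.1  0.  -0. ] F [-0.2  0.2 -1.1] w 42.3 g 82.1
held {'c': (602.8, -53.9), 's': (43.5, 61.0), 'yaw': np.float32(4.3), 'n': 6679, 'z': 83.3}
```

```bash
python3 -m pendant '[[[-0.4,-0.6,8],[0,0,0]],[[-0.4,-0.6,12],[0,0,0]],[[-0.4,-0.6,15],[0,0,0]],[[-0.4,-0.6,18],[0,0,0]],[[-0.4,-0.6,21],[0,0,0]],[[-0.4,-0.6,24],[0,0,0]],[[-0.4,-0.6,24],[0,0,0]],[[-0.4,-0.6,24],[0,0,0]]]'; python3 -c "
from h import *
go(603.4,-54.4,18,4.6)"
```

```text
t: 59.95
tcp_pos: [0.6032, -0.0542, 0.0408]
tcp_rot: [-0.0, 0.678, 0.735, -0.0]
force: [-1.1, -0.1, -0.7]
width: 0.0425
grasp_force: 82.2
t60.0 tcp [603.2 -54.2  40.8] yaw4.6 -> shift [-0.2  0.2 22.8] turn [-0. -0. -0.] F [-1.1 -0.1 -0.7] w 42.5 g 82.2
```

```bash
python3 -m pendant '[[[0,0,4],[0,0,0]],[[0,0,8],[0,0,0]],[[0,0,12],[0,0,0]],[[0,0,16],[0,0,0]],[[0,0,20],[0,0,0]],[[0,0,23],[0,0,0]],[[0,0,24.3],[0,0,0]],[[0,0,24.3],[0,0,0]]]'; python3 -c "
from h import *
go(603.4,-54.4,18,4.6)"
```

```text
t: 60.75
tcp_pos: [0.603, -0.0539, 0.0174]
tcp_rot: [0.0, 0.678, 0.735, -0.0]
force: [-8.4, -1.3, 24.5]
width: 0.0416
grasp_force: 85.0
t60.8 tcp [603.  -53.9  17.4] yaw4.6 -> shift [-0.6  0.3 -0.6] turn [-0.  0. -0.] F [-8.4 -1.3 24.5] w 41.6 g 85.0
```

```bash
python3 -m pendant '[[[0,0,0],[0,0,0]],[[0,0,0],[0,0,0]],[[0,0,0],[0,0,0]],[[0,0,0],[0,0,0]],[[0,0,-10],[0,0,0]],[[0,0,-50],[0,0,0]],[[0,0,-100],[0,0,0]],[[0,0,-125],[0,0,0]]]' 0.3;  python3 -m pendant '[[[0,0,0],[0,0,0]],[[-30,0,0],[0,0,0]],[[-60,0,0],[0,0,0]],[[-60,0,0],[0,0,0]],[[-60,0,0],[0,0,0]],[[-60,0,0],[0,0,0]],[[-60,0,0],[0,0,0]],[[-60,0,0],[0,0,0]]]' 0.4;python3 -c "
from h import *
c=snap('wrist','w23');P=cloud(c)
H=hsv(c);h,s,v=[H[...,i].astype(int) for i in range(3)]
blue=(h>100)&(h<125)&(s>100)
for x,y in((.603,-.0545),(.6098,-.138)): print('new',rect(P,blue&near(P,x,y,.037,.02,.06)))
go(453.5,-66,140,0)
"
```

```text
t: 61.55
tcp_pos: [0.6042, -0.0539, 0.1459]
tcp_rot: [0.001, 0.678, 0.735, 0.001]
force: [0.4, -0.6, -0.0]
width: 0.0595
grasp_force: 0.0
t: 62.35
tcp_pos: [0.6079, -0.1132, 0.1416]
tcp_rot: [-0.0, 0.678, 0.735, 0.0]
force: [-0.1, 0.2, 0.3]
width: 0.0518
grasp_force: 0.0
new {'c': (601.8, -56.0), 's': (43.5, 58.9), 'yaw': np.float32(4.6), 'n': 2292, 'z': 35.3}
new {'c': (609.0, -139.7), 's': (43.5, 59.3), 'yaw': np.float32(4.4), 'n': 1648, 'z': 35.4}
t62.4 tcp [ 607.9 -113.4  141.5] yaw4.6 -> shift [  59.6 -150.1    1.5] turn [-0.  -0.   4.6] F [-0.3 -0.5  0.2] w 51.3 g 0.0
```

```bash
python3 -m pendant '[[[18,-45,0],[0,0,1]],[[36,-90,0],[0,0,2]],[[54,-135,0],[0,0,4]],[[60,-150,0],[0,0,4.6]],[[60,-150,0],[0,0,4.6]],[[60,-150,0],[0,0,4.6]],[[60,-150,0],[0,0,4.6]],[[60,-150,0],[0,0,4.6]]]' 0.4;python3 -c "
from h import *
c=snap('wrist','w24');P=cloud(c)
m=near(P,.453,-.0065,.03,.012,.056);print('w',rect(P,m))
m=near(P,.453,-.0065,.03,.048,.056);q=P[m]*1000;print('knob',rect(P,m))
H=hsv(c);print(np.median(H[m],0))
go(453.5,-6.5,70,0)
"
```

```text
t: 63.2
tcp_pos: [0.4543, -0.0662, 0.1414]
tcp_rot: [-0.0, 0.707, 0.707, 0.0]
force: [0.8, 0.4, -0.0]
width: 0.0512
grasp_force: 0.0
w {'c': (451.9, -6.7), 's': (28.5, 28.6), 'yaw': np.float32(89.9), 'n': 1117, 'z': 33.8}
knob {'c': (452.4, -7.0), 's': (15.2, 15.6), 'yaw': np.float32(89.7), 'n': 360, 'z': 50.0}
[ 23.  59. 204.]
t63.2 tcp [454.1 -66.1 141.3] yaw-0.0 -> shift [59.6 -0.7 71.3] turn [-0. -0. -0.] F [ 0.2 -0.2  0.3] w 51.5 g 0.0
```

View pics/w24.png

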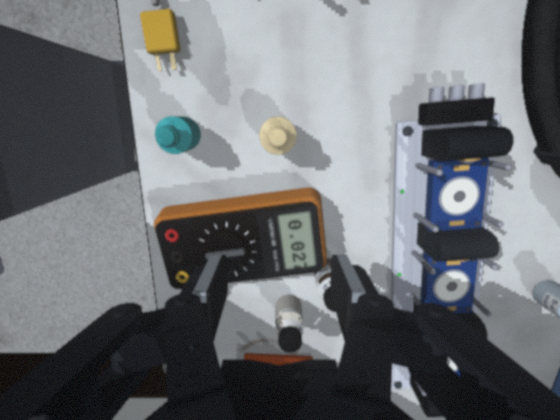

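```bash
python3 -m pendant '[[[40,-1,0],[0,0,0]],[[59.3,-1,20],[0,0,0]],[[59.3,-1,50],[0,0,0]],[[59.3,-1,65],[0,0,0]],[[59.3,-1,65],[0,0,0]],[[59.3,-1,65],[0,0,0]],[[59.3,-1,65],[0,0,0]],[[59.3,-1,65],[0,0,0]]]' 0.4;python3 -c "
from h import *
go(453,-6.8,8,0)"
```

```text
t: 64.05
tcp_pos: [0.4532, -0.007, 0.0773]
tcp_rot: [0.001, 0.707, 0.707, 0.0]
force: [-0.1, 0.2, -0.1]
width: 0.0513
grasp_force: 0.0
t64.0 tcp [453.2  -7.   77.3] yaw-0.1 -> shift [ 0.2 -0.3 69.3] turn [ 0.1  0.  -0.1] F [-0.1  0.2 -0.1] w 51.3 g 0.0
```

```bash
python3 -m pendant '[[[0,0,15],[0,0,0]],[[0,0,30],[0,0,0]],[[0,0,45],[0,0,0]],[[0,0,60],[0,0,0]],[[0,0,69],[0,0,0]],[[0,0,69],[0,0,0]],[[0,0,69],[0,0,0]],[[0,0,69],[0,0,0]]]';python3 -m pendant '[[[0,0,0],[0,0,0]],[[0,0,0],[0,0,0]],[[0,0,0],[0,0,0]],[[0,0,0],[0,0,0]],[[0,0,0],[0,0,0]],[[0,0,0],[0,0,0]],[[0,0,0],[0,0,0]],[[0,0,0],[0,0,0]]]' 1 60;python3 -c "
from h import *
go(453,-6.8,8,0)"
```

```text
t: 64.85
tcp_pos: [0.4531, -0.0069, 0.0082]
tcp_rot: [0.0, 0.707, 0.707, 0.0]
force: [-0.1, -0.3, -0.3]
width: 0.0515
grasp_force: 0.0
t: 65.65
tcp_pos: [0.4529, -0.0069, 0.0082]
tcp_rot: [0.0, 0.707, 0.707, 0.0]
force: [-2.0, -0.4, 14.4]
width: 0.0277
grasp_force: 58.1
t65.7 tcp [452.9  -6.9   8.2] yaw-0.0 -> shift [0.1 0.1 0.2] turn [ 0.1  0.  -0. ] F [-2.  -0.4 14.4] w 27.7 g 58.1
```

```bash
python3 -m pendant '[[[0,0,-10],[0,0,0]],[[0,0,-40],[0,0,0]],[[0,0,-80],[0,0,0]],[[0,0,-115],[0,0,0]],[[0,0,-140],[0,0,0]],[[0,0,-140],[0,0,0]],[[0,0,-140],[0,0,0]],[[0,0,-140],[0,0,0]]]';python3 -c "
from h import *
c,P=store('t25',.451,-.291,.046)
print('sheet2',rect(P,near(P,.451,-.291,.03,.049,.057)))
go(451.4,-290.3,148,-3.3)"
```

```text
t: 66.45
tcp_pos: [0.4521, -0.0069, 0.1469]
tcp_rot: [-0.0, 0.707, 0.707, -0.0]
force: [0.1, 0.3, -1.9]
width: 0.0274
grasp_force: 59.9
store base {'c': (450.9, -289.6), 's': (93.9, 72.2), 'yaw': np.float32(-3.4), 'n': 536, 'z': 6.0}
top {'c': (451.8, -289.8), 's': (57.9, 43.8), 'yaw': np.float32(-3.4), 'n': 73, 'z': 45.8}
sheet2 {'c': (450.9, -290.4), 's': (55.9, 37.2), 'yaw': np.float32(-4.4), 'n': 401, 'z': 52.2}
t66.5 tcp [452.   -6.8 146.7] yaw-0.0 -> shift [-283.5   -0.5   -1.3] turn [-0.1 -0.   3.3] F [-0.7 -0.2 -2.1] w 27.4 g 59.9
```

```bash
python3 -m pendant '[[[-45,0,0],[0,0,1]],[[-90,0,0],[0,0,2]],[[-135,0,0],[0,0,3.3]],[[-180,0,0],[0,0,3.3]],[[-225,0,0],[0,0,3.3]],[[-265,0,0],[0,0,3.3]],[[-283.5,-0.5,0],[0,0,3.3]],[[-283.5,-0.5,0],[0,0,3.3]]]'; python3 -m pendant '[[[0,0,30],[0,0,0]],[[0,0,55],[0,0,0]],[[0,0,65],[0,0,0]],[[0,0,65],[0,0,0]],[[0,0,65],[0,0,0]],[[0,0,65],[0,0,0]],[[0,0,65],[0,0,0]],[[0,0,65],[0,0,0]]]';python3 -c "
from h import *
go(451.2,-290.2,61,-3.3)
c=snap('wrist','w26')"
```

```text
t: 67.3
tcp_pos: [0.4509, -0.2928, 0.1461]
tcp_rot: [-0.001, 0.729, 0.685, -0.0]
force: [-0.5, 0.5, -2.2]
width: 0.0276
grasp_force: 59.8
t: 68.1
tcp_pos: [0.4522, -0.2905, 0.0831]
tcp_rot: [0.0, 0.727, 0.686, 0.0]
force: [-0.0, -0.3, -1.9]
width: 0.0274
grasp_force: 59.8
t68.1 tcp [ 452.2 -290.5   83.1] yaw-3.3 -> shift [ 0.3 -1.  22.1] turn [ 0.  0. -0.] F [-0.  -0.3 -1.9] w 27.4 g 59.8
```

View pics/w26.png

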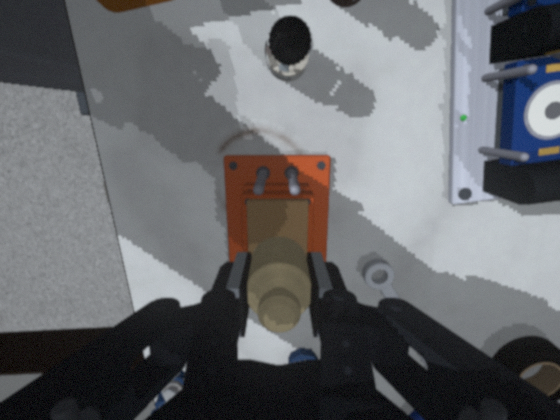

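```bash
python3 -m pendant '[[[0.3,-0.8,7],[0,0,0]],[[0.3,-0.8,13],[0,0,0]],[[0.3,-0.8,18],[0,0,0]],[[0.3,-0.8,21],[0,0,0]],[[0.3,-0.8,22.5],[0,0,0]],[[0.3,-0.8,22.5],[0,0,0]],[[0.3,-0.8,22.5],[0,0,0]],[[0.3,-0.8,22.5],[0,0,0]]]';python3 -c "
from h import *
go(451.2,-290.2,60.4,-3.3)"
```

```text
t: 68.95
tcp_pos: [0.4511, -0.2898, 0.0603]
tcp_rot: [-0.0, 0.727, 0.686, -0.0]
force: [-3.6, 1.7, 8.7]
width: 0.0273
grasp_force: 61.1
t69.0 tcp [ 451.1 -289.8   60.3] yaw-3.3 -> shift [-0.3  0.1 -0.1] turn [-0.  0. -0.] F [-3.6  1.7  8.7] w 27.3 g 61.1
```

```bash
python3 -m pendant '[[[0,0,-0.4],[0,0,0]],[[0,0,-0.4],[0,0,0]],[[0,0,-0.4],[0,0,0]],[[0,0,-0.4],[0,0,0]],[[0,0,-0.4],[0,0,0]],[[0,0,-0.4],[0,0,0]],[[0,0,-0.4],[0,0,0]],[[0,0,-0.4],[0,0,0]]]' 0.4; python3 -m pendant '[[[0,0,-10],[0,0,0]],[[0,0,-30],[0,0,0]],[[0,0,-60],[0,0,0]],[[0,0,-95],[0,0,0]],[[0,0,-110],[0,0,0]],[[0,0,-110],[0,0,0]],[[0,0,-110],[0,0,0]],[[0,0,-110],[0,0,0]]]'; python3 -m pendant '[[[50,0,0],[0,0,0]],[[100,0,0],[0,0,0]],[[150,0,0],[0,0,0]],[[200,0,0],[0,0,0]],[[250,0,0],[0,0,0]],[[290,0,0],[0,0,0]],[[290,0,0],[0,0,0]],[[290,0,0],[0,0,0]]]';python3 - <<'E'
from h import *
c,P=store('t27',.451,-.291,.046)
print('sheet2',rect(P,near(P,.451,-.291,.03,.049,.057)))
print('knob',rect(P,near(P,.451,-.291,.03,.095,.11)),'cyl',rect(P,near(P,.451,-.291,.03,.08,.11)))
H=hsv(c);h,s,v=[H[...,i].astype(int) for i in range(3)]
blue=(h>100)&(h<125)&(s>100)
for x,y in((.603,-.0545),(.6098,-.138),(.6165,-.2217)): print('new',rect(P,blue&near(P,x,y,.037,.02,.06)))
im=c['color'][...,::-1][140:290,160:440]; s=snap('side','s27')['color'][...,::-1][180:340,190:410]
cv2.imwrite('pics/end.png',np.hstack([cv2.resize(im,(420,225)),cv2.resize(s,(380,225))]))
print(ctrl.read_state()['t'])
E
```

```text
t: 69.75
tcp_pos: [0.4512, -0.29, 0.0604]
tcp_rot: [0.0, 0.727, 0.686, 0.0]
force: [1.4, -0.5, 0.5]
width: 0.0513
grasp_force: 0.0
t: 70.55
tcp_pos: [0.4508, -0.2898, 0.1698]
tcp_rot: [-0.001, 0.727, 0.686, -0.0]
force: [-0.2, 0.8, -0.6]
width: 0.0512
grasp_force: 0.0
t: 71.35
tcp_pos: [0.4677, 0.0004, 0.1698]
tcp_rot: [-0.001, 0.727, 0.687, -0.0]
force: [0.7, -1.0, 0.1]
width: 0.0515
grasp_force: 0.0
store base {'c': (451.0, -289.6), 's': (93.4, 72.3), 'yaw': np.float32(-3.5), 'n': 532, 'z': 6.1}
top {'c': (451.7, -288.8), 's': (58.7, 43.7), 'yaw': np.float32(-3.4), 'n': 70, 'z': 45.9}
sheet2 {'c': (452.4, -290.3), 's': (56.2, 37.2), 'yaw': np.float32(-3.1), 'n': 216, 'z': 52.2}
knob {'c': (452.4, -289.0), 's': (16.3, 14.6), 'yaw': np.float32(-0.2), 'n': 54, 'z': 100.7} cyl {'c': (450.7, -288.3), 's': (28.1, 27.6), 'yaw': np.float32(-0.2), 'n': 156, 'z': 84.8}
new {'c': (602.8, -57.1), 's': (41.7, 52.5), 'yaw': np.float32(1.5), 'n': 142, 'z': 34.1}
new {'c': (609.5, -138.1), 's': (43.3, 58.6), 'yaw': np.float32(6.1), 'n': 215, 'z': 34.0}
new {'c': (615.7, -222.7), 's': (42.7, 58.3), 'yaw': np.float32(2.9), 'n': 219, 'z': 34.4}
71.45
```

View pics/end.png

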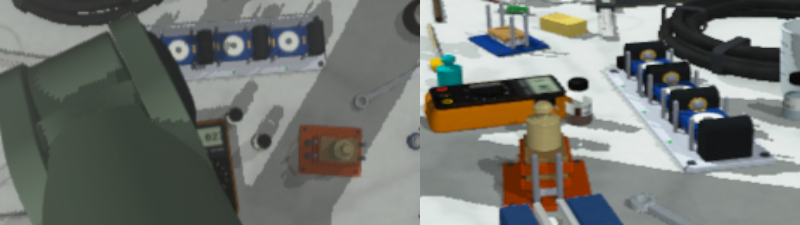

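```bash
python3 -c "
from bench import ctrl
print(ctrl.sign_off())"
```

```text
the job is handed in; nothing more can be done
None
```

The changeover is complete and I handed it in at about 71 s: all three blue carriers sit flat in the dock, both orange carriers are stacked in the store tray with a sheet on each, and the brass weight stands upright on top; the sign-off returned no verdict, so I can't confirm how it was judged.

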